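Tighten a mist-line gland nut one flat past finger-tight

TASK

On the mist manifold of the cheese-ripening room, run the loose brass hex nut (the one around the straight copper tube stub) down clockwise with the fingers until it is properly finger-tight and no more. Then set the T-handled socket wrench over it, without pressing hard, turn it one flat (a sixth of a turn, 60 degrees) further clockwise with the wrench, and stand the wrench back upright in the middle of its black rubber mat. Leave everything else on the bench where it is.

Things in the scene. Friction and masses are not known exactly. Their poses are not given: they have to be found in the camera images.
- gland: Fixed brass fitting with the loose nut, upright on the manifold. Origin on the nut's axis at bench height, z up; its yaw tells nothing of the nut's. Flange 36 dia from z = 40 to 46 mm, neck 21 dia to the nut. Beyond finger-tight each further angle takes about 0.9 N m and stays where it is left; turning back is always free, without load.
- nut_mid (a point): On the nut's axis, half-way up its flats (fixed: does not turn with it). Brass hex nut, 27 mm across flats, 31 across corners, flats from 9 mm below to 9 above this point, then a 4 mm bevel to 22 across flats. Tightens clockwise from above, sinks too little to see. Found 0.5 to 1.7 rad before first resistance, flats at any angle; runs freely (0.03 N m).
- stub: Copper tube stub, 10 mm dia, standing in the nut's middle; fixed, does not turn, soft. Origin on the nut's axis 46 mm above the bench, top 44 mm above that (90 over the bench). The seated wrench's socket ceiling rests on it, the wrench's mouth then 62 mm and its bar's centre 147 mm above the bench: do not press on it with more than 60 N (land slowly).
- manifold: Bare aluminium bar 70 x 330 mm (long axis y), top 40 mm above the bench; origin at its centre at bench height. Three upright fittings on it at -100, 0 and 100 mm along y: the gland, and, fixed and already done, a smaller nut with a bent tube and a round plug, up to 90 mm high; which stands where varies.
- snug (a joint): How far the nut's ferrule is nipped up, rad, clockwise from above: 0 until the nut meets first resistance, then about 0.13 N m over 0.30 rad up to a firm step (0.9 N m), which is finger-tight. Stays where it is left. Where it begins can only be felt (moment on the tool) or seen here once it moves. Must pass 0.25 before the wrench is used.
- bite (a joint): How far the nut has been turned past finger-tight, rad, clockwise from above positive: 0 until finger-tight, 1.05 when one flat further. It never goes back.
- wrench_grip (a point): Centre of the cross-bar of the steel T-handled socket wrench, standing upright on its socket, bar on top. Bar 14 mm thick (point x), 110 long (point y), 18 high (point z, up), over a 14 mm stem that is clear for 35 mm below this point. Socket mouth 85 mm below. Mass 0.26 to 0.4 kg.
- wrench: The same wrench: origin at the centre of the socket's mouth, z up to the bar. Socket: hex tube open downwards, 29 mm across flats inside (about 0.15 rad play either way on the nut), 28 deep, two of its flats square to x (as the bar's sides), 37 across flats outside, 43 across corners.
- mat: Fixed black rubber mat 150 x 150 x 3 mm on which the wrench stands; origin at the centre of its underside, at bench height.
Things that resemble listed ones, but are neither listed nor needed, are in the scene too. Leave any blue or green look-alike of the wrench alone.

How it is judged:
By the outcome, as a careful person would: the job done as asked, in the order asked, and still so for the second after the job is handed in, with the robot touching nothing.
It also fails if it takes over 72 s, if anything falls off the work surface, if the arm or the gripper's body presses on something with over 40 N, if the wrist force passes 120 N, or if a joint passes its speed limit or range.

ROBOT

A 6-joint arm with a two-finger parallel gripper is mounted at the origin on the work surface. World frame = base frame: x ahead of the robot, y to its left, z up, the work surface at z = 0. Lengths are in m, angles in rad, forces in N, time in s.
With the tool pointing down it reaches from about 0.4 to 0.925 m from the base axis. Payload 3.4 kg.
Tool frame: the origin (TCP) lies at the very end of the fingers, on their centre line; the grasp point (between the pads) lies 19 mm behind it; y points along the fingers, z is the direction in which the jaws open and shut, and the axes are right-handed (so a half turn about y gives the same grasp; the last joint's range is limited). The gripper opens to 85 mm and grips with 20 to 120 N. Pads are 22 mm wide; open, the fingers measure 114 mm over their backs; the gripper's body (76 mm by 85 mm) begins 54 mm behind the grasp point. The pads swing forward as they close: fully open they stand 13 mm farther back than shut.
Start: joints at [-1.188, 0.307, 1.506, -0, 1.328, -0.073], TCP at [0.253, -0.516, 0.231] pointing down, gripper open.
Joint ranges: [-3.12, 3.12], [-1.05, 2.28], [0.14, 2.33], [-1.42, 4.57], [0.1, 2.73], [-2.68, 2.68]. Speed limits (rad/s): [2.57, 2.57, 3.14, 3.14, 3.14, 3.14].

INTERFACE

Orientations are given as a unit quaternion [x, y, z, w].
In Python, from workcell import bot, vision gives the robot as it stands. The module is installed in compiled form; this text tells all that it offers.
- The arm moves only by the tool step_arm, never from a script. Its arguments are lists of equal length, an entry for each row: "rot": the turn, a rotation vector about the tool's x, y, z each as a share of 0.5 rad, from -1 to 1, a list of three; "dp": the shift along the tool's x, y, z each as a share of 0.15 m, from -1 to 1, a list of three; "gripper": the gripper command: -1 is shut, 1 is fully open, values between are in proportion. In form: {"rot": [[rx, ry, rz], ...], "dp": [[dx, dy, dz], ...], "gripper": [gripper, ...]}. A call has exactly 5 rows; each row is the pose to reach, as a shift and turn from the pose measured when the call began, along the tool's axes at that moment; what a row does not reach only later rows make up. A row lasts 1/10 s, in which the tool goes at most 50 mm and 8.59 degrees, less where a joint would pass 70% of its speed; a pose out of reach is approached as far as the arm can. A call with a number of a shift or a turn outside -1 to 1 is refused whole. A call with a gripper value outside its range is refused whole. The fingers move at their own pace and stop on an object; "grip_force" is the grip in N (left out, the last holds). Time passes only in rows, so rows that repeat a pose let the fingers close, or fill a call up. It gives the time, the measured TCP pose, the force and the opening at its end, in the units of the state.
- bot.state(): the state, without advancing time (a new reading comes with each control period).
- vision.get_image(name): name is "scene" or "top"; returns a dict with "frame" (420x560x3 uint8, blue, green, red), "K" (3x3 intrinsics, pixels), "D" ([k1, k2, p1, p2, k3] as OpenCV has them; the pictures are not rectified), "rvec" (rotation vector, rad) and "tvec" (3), from world to camera coordinates, as OpenCV has them. Camera axes: x right, y down, z forward; pixel columns grow to the right and rows downward; lengths in m; the calibration is good to about 2 mm. A picture is of the moment at which its call begins. There is no depth.
- bot.close_job(): hands the job in, once; it reports no verdict.
The state is a dict: "time_s": time; "joints": joint angles; "qvel": joint speeds; "joint_torque": joint torques, N m; "tcp_pos": TCP position; "tool_rot": TCP orientation; "ft_force": force on the tool from outside, world axes, zero at the start; "torque": the same for the moment, N m; "opening": opening from 0.0 (shut) to 1.0 (fully open).
Only numpy, scipy, OpenCV 4.12 (cv2) and the standard library are available. Lean on these libraries where they do the work, as an engineer would, in place of code of your own. Each camera call takes 0.05 s, during which the arm holds its last target.

## Working session

There is one attempt and no reset: what is moved stays moved. The work goes in short steps, Python scripts to look and compute and a tool call to move; the robot and the scene stay as the last step left them, time stands still between calls to the robot, and variables do not carry over. Pictures are saved under pics/ and viewed, and the job is handed in when it is done.

Besides the shell and the picture viewer there is one more tool, called after "Call:" in YAML: its name, and indented under it one key for each argument. step_arm: Moves the arm, as the interface text tells. Shift numbers are shares of 0.15 m and turn numbers shares of 0.5 rad, none past 1 either way. Its arguments: {"type":"object","properties":{"rot":{"type":"array"},"dp":{"type":"array"},"gripper":{"type":"array"},"grip_force":{"type":"number"}},"required":["rot","dp","gripper"]}

```bash
mkdir -p pics; cat > h.py <<'E'
import numpy as np, cv2
from scipy.spatial.transform import Rotation as R
from workcell import bot, vision
def grab(n):
    return vision.get_image(n)
def ray(im,u,v):
    p=cv2.undistortPoints(np.array([[[u,v]]],float),np.array(im["K"],float),np.array(im["D"],float))[0,0]
    Rm=cv2.Rodrigues(np.array(im["rvec"],float))[0];t=np.array(im["tvec"],float).ravel()
    return -Rm.T@t, Rm.T@np.array([p[0],p[1],1.])
def onz(im,u,v,z):
    c,d=ray(im,u,v); return c+d*(z-c[2])/d[2]
def proj(im,P):
    return cv2.projectPoints(np.array(P,float).reshape(-1,3),np.array(im["rvec"],float),np.array(im["tvec"],float),np.array(im["K"],float),np.array(im["D"],float))[0][:,0]
def st():
    s=bot.state()
    Rm=R.from_quat(s["tool_rot"]).as_matrix()
    print("t",s["time_s"],"tcp",np.round(s["tcp_pos"],4),"op",s["opening"],"F",np.round(s["ft_force"],2),"M",np.round(s["torque"],3))
    print("q",np.round(s["joints"],3)); print("R",np.round(Rm,3).tolist())
    return s
E
python3 - <<'E'
from h import *
import pickle
st()
ims={n:grab(n) for n in("scene","top")}
pickle.dump(ims,open("i0.pkl","wb"))
for n,i in ims.items():
    cv2.imwrite(f"pics/{n}0.png",i["frame"]); c,_=ray(i,280,210); print(n,c,onz(i,280,210,0))
E
```

```text
t 0.0 tcp [ 0.2528 -0.5157  0.2304] op 1.0029700253512337 F [-0.34 -0.61  0.26] M [-0.013 -0.016 -0.049]
q [-1.189  0.308  1.508  0.     1.328 -0.074]
R [[-0.898, -0.001, 0.44], [-0.44, 0.002, -0.898], [-0.0, -1.0, -0.002]]
scene [0.88319035 0.53102705 0.79287208] [ 4.59289691e-01 -2.34384633e-01  1.11022302e-16]
top [ 0.4342428  -0.15063695  1.12478733] [ 0.52033702 -0.12222519  0.        ]
```

View pics/scene0.png

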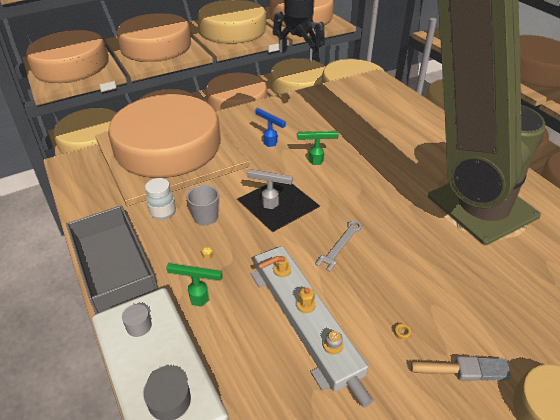

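View pics/top0.png

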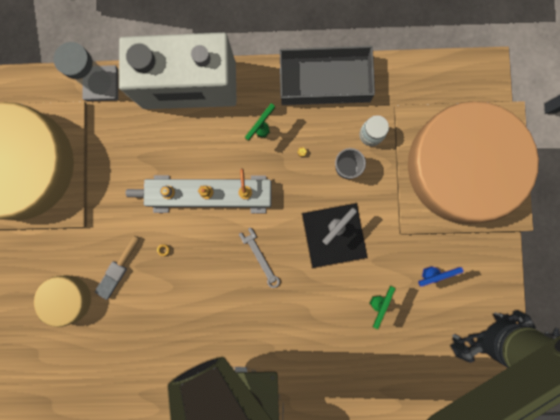

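Top: bent-tube fitting is at (244,191). The other two candidates, (205,191) and (167,191), need enlarging. The grey wrench is on the mat at (338,228); the green and blue ones are look-alikes.

```bash
python3 - <<'E'
import pickle,cv2,numpy as np
i=pickle.load(open("i0.pkl","rb"))
s=i["scene"]["frame"];t=i["top"]["frame"]
a=cv2.resize(s[245:365,250:370],(480,480),interpolation=cv2.INTER_CUBIC)
b=cv2.resize(t[165:215,150:260],(792,360),interpolation=cv2.INTER_CUBIC)
cv2.imwrite("pics/zs.png",a);cv2.imwrite("pics/zt.png",b)
c=cv2.resize(s[155:235,230:330],(600,480),interpolation=cv2.INTER_CUBIC)
d=cv2.resize(t[195:275,295:395],(600,480),interpolation=cv2.INTER_CUBIC)
cv2.imwrite("pics/wr.png",c);cv2.imwrite("pics/wt.png",d)
E
```

```text
(no output)
```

View pics/zs.png

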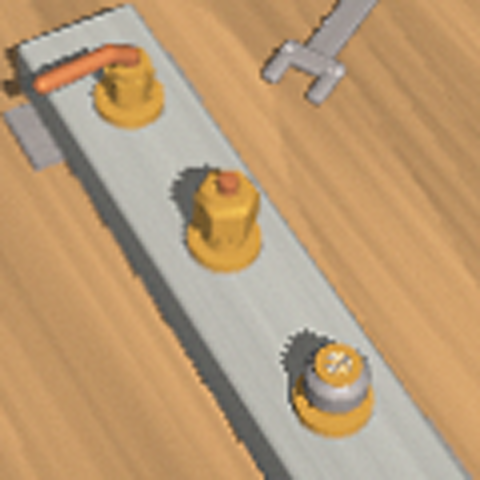

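View pics/zt.png

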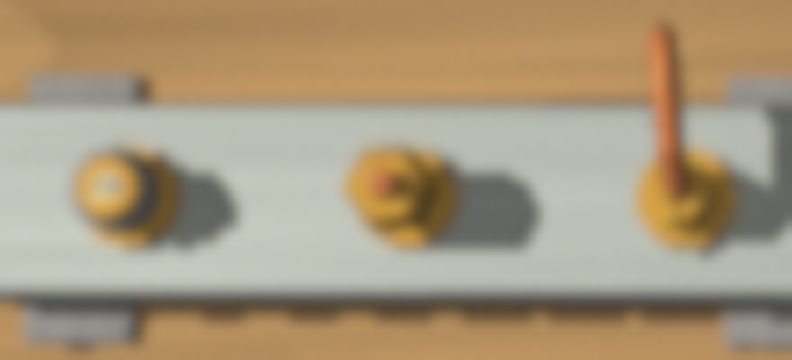

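View pics/wr.png

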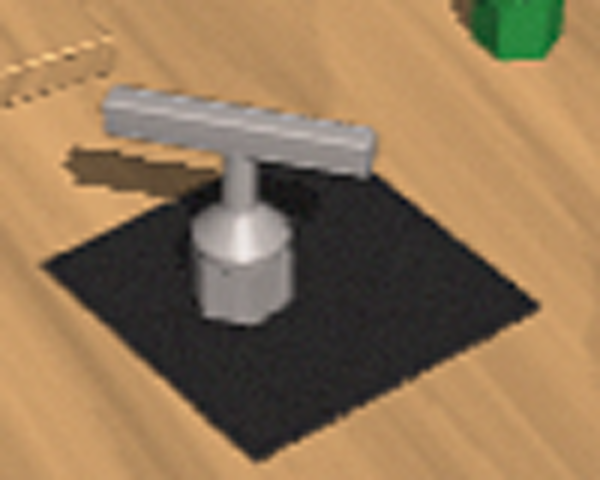

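View pics/wt.png

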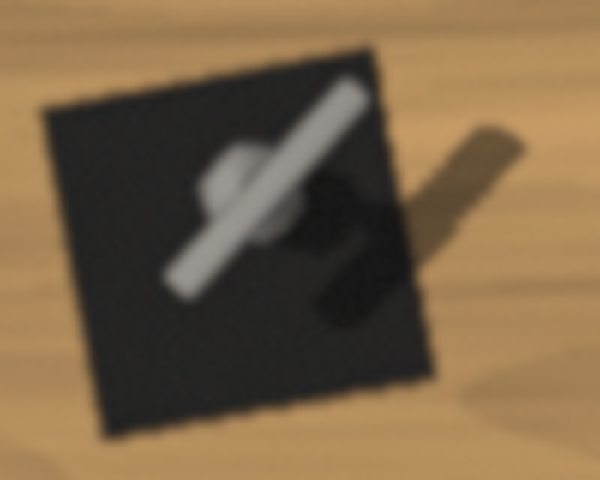

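Confirmed: the middle fitting, top (205,191) / scene (307,296), has the straight stub and hex nut. (167,191) is the round plug and (244,191) the bent tube. Next I'll measure positions.

```bash
cat > m.py <<'E'
from h import *
import pickle
def tri(a,pa,b,pb):
    c1,d1=ray(a,*pa);c2,d2=ray(b,*pb)
    d1/=np.linalg.norm(d1);d2/=np.linalg.norm(d2)
    s=np.linalg.lstsq(np.c_[d1,-d2],c2-c1,rcond=None)[0]
    p,q=c1+s[0]*d1,c2+s[1]*d2
    return (p+q)/2,np.linalg.norm(p-q)
E
python3 - <<'E'
from m import *
i=pickle.load(open("i0.pkl","rb"));S,T=i["scene"],i["top"]
# stub: copper = lower G/R ratio than brass
def cop(f,x0,y0,x1,y1):
    hsv=cv2.cvtColor(f,cv2.COLOR_BGR2HSV)
    m=np.zeros(f.shape[:2],np.uint8); r=hsv[y0:y1,x0:x1]
    m[y0:y1,x0:x1]=((r[...,0]<15)&(r[...,1]>110)&(r[...,2]>110))*255
    ys,xs=np.nonzero(m); return xs.mean(),ys.mean(),len(xs)
ps=cop(S["frame"],297,283,317,300);pt=cop(T["frame"],196,183,213,198)
print(ps,pt); print("stub top tri",tri(S,ps[:2],T,pt[:2])); print(onz(S,*ps[:2],.089),onz(T,*pt[:2],.089))
# manifold top corners in top view by grey mask ; mat by dark mask
def rectof(f,mask):
    c,_=cv2.findContours(mask,cv2.RETR_EXTERNAL,cv2.CHAIN_APPROX_SIMPLE); c=max(c,key=cv2.contourArea); return c
for n,I,roi in(("S",S,(230,165,325,235)),("T",T,(295,195,375,275))):
    f=I["frame"]; x0,y0,x1,y1=roi
    m=np.zeros(f.shape[:2],np.uint8); m[y0:y1,x0:x1]=(f[y0:y1,x0:x1].max(2)<60)*255
    m=cv2.morphologyEx(m,cv2.MORPH_CLOSE,np.ones((15,15),np.uint8))
    h=cv2.convexHull(rectof(f,m)); 
    e=cv2.approxPolyDP(h,6,True)[:,0]; print(n,e.tolist())
    P=np.array([onz(I,u,v,.003) for u,v in e]); print(np.round(P,4).tolist(),P.mean(0),[round(np.linalg.norm(P[k]-P[k-1]),4) for k in range(len(P))])
# wrench bar
for n,I,roi in(("S",S,(240,165,296,190)),("T",T,(318,203,360,250))):
    f=I["frame"]; x0,y0,x1,y1=roi; r=f[y0:y1,x0:x1].astype(int)
    m=np.zeros(f.shape[:2],np.uint8); m[y0:y1,x0:x1]=((r.max(2)-r.min(2)<22)&(r.max(2)>125))*255
    cv2.imwrite(f"pics/bar{n}.png",cv2.resize(m[y0:y1,x0:x1],None,fx=8,fy=8,interpolation=0))
    c=rectof(f,m); print(n,cv2.minAreaRect(c),cv2.contourArea(c))
E
```

```text
(np.float64(306.55555555555554), np.float64(290.25925925925924), 27) (np.float64(202.875), np.float64(190.125), 8)
stub top tri (array([0.56848284, 0.06559736, 0.08396095]), np.float64(0.0007455678781017211))
[0.57041033 0.06910873 0.089     ] [0.56814163 0.06434471 0.089     ]
S [[238, 199], [276, 182], [292, 184], [318, 206], [271, 230]]
[[0.5338, -0.3182, 0.003], [0.4174, -0.3323, 0.003], [0.3847, -0.3051, 0.003], [0.371, -0.1993, 0.003], [0.5131, -0.1804, 0.003]] [ 0.44401008 -0.26705041  0.003     ] [np.float64(0.1394), np.float64(0.1172), np.float64(0.0426), np.float64(0.1066), np.float64(0.1433)]
T [[355, 204], [366, 256], [313, 266], [303, 214]]
[[0.5303, -0.3207, 0.003], [0.3929, -0.3442, 0.003], [0.3704, -0.2049, 0.003], [0.5078, -0.1828, 0.003]] [ 0.45033429 -0.26314558  0.003     ] [np.float64(0.1397), np.float64(0.1394), np.float64(0.1411), np.float64(0.1391)]
S ((268.7162170410156, 180.70269775390625), (44.058929443359375, 16.604297637939453), 9.462322235107422) 327.0
T ((336.85748291015625, 224.00680541992188), (10.157358169555664, 43.9255256652832), 42.273685455322266) 212.0
```

```bash
python3 - <<'E'
import cv2,numpy as np
a=cv2.imread("pics/barS.png");b=cv2.imread("pics/barT.png")
h=max(a.shape[0],b.shape[0])
c=np.zeros((h,a.shape[1]+b.shape[1]+5,3),np.uint8);c[:a.shape[0],:a.shape[1]]=a;c[:b.shape[0],a.shape[1]+5:]=b
cv2.imwrite("pics/bars.png",c)
E
```

```text
(no output)
```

View pics/bars.png

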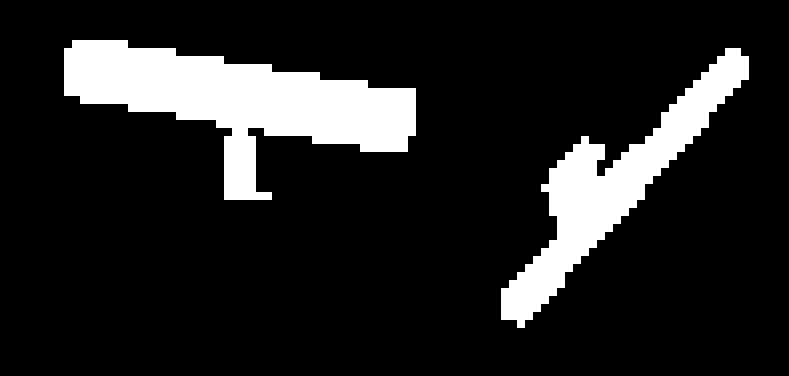

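```bash
python3 - <<'E'
from m import *
i=pickle.load(open("i0.pkl","rb"));S,T=i["scene"],i["top"]
def hull(I,roi,f):
    x0,y0,x1,y1=roi; r=I["frame"][y0:y1,x0:x1].astype(int)
    m=np.zeros(I["frame"].shape[:2],np.uint8); m[y0:y1,x0:x1]=f(r)*255
    return m
g=lambda r:((r.max(2)-r.min(2)<25)&(r.max(2)>150)).astype(np.uint8)
for n,I,roi in(("S",S,(248,240,372,400)),("T",T,(136,170,285,220))):
    m=hull(I,roi,g); m=cv2.morphologyEx(m,cv2.MORPH_OPEN,np.ones((3,3),np.uint8))
    m2=cv2.morphologyEx(m,cv2.MORPH_CLOSE,np.ones((25,25),np.uint8))
    c,_=cv2.findContours(m2,cv2.RETR_EXTERNAL,cv2.CHAIN_APPROX_SIMPLE);c=max(c,key=cv2.contourArea)
    e=cv2.approxPolyDP(cv2.convexHull(c),5,True)[:,0]
    P=np.array([onz(I,u,v,.04) for u,v in e]); print(n,e.tolist(),np.round(P,4).tolist(),P.mean(0),[round(np.linalg.norm(P[k]-P[k-1]),4) for k in range(len(P))])
    o=I["frame"].copy();cv2.polylines(o,[e.reshape(-1,1,2)],1,(0,0,255),1)
    x0,y0,x1,y1=roi
    cv2.imwrite(f"pics/man{n}.png",cv2.resize(o[y0:y1,x0:x1],None,fx=4,fy=4,interpolation=0))
# model check: draw predicted points of known geometry at guess
for G in([.5685,.0655],[.566,.066]):
  for n,I in(("S",S),("T",T)):
    print(G,n,np.round(proj(I,[[*G,.09],[*G,.046],[G[0]+.018,G[1],.046],[G[0]-.018,G[1],.046],[G[0],G[1]+.018,.046],[G[0],G[1]-.018,.046]]),1).tolist())
o=np.hstack([cv2.resize(S["frame"][280:320,290:325],None,fx=11,fy=11,interpolation=0),cv2.resize(T["frame"][175:215,188:223],None,fx=11,fy=11,interpolation=0)])
cv2.imwrite("pics/nut.png",o)
E
```

```text
S [[257, 255], [345, 240], [367, 364], [366, 399], [322, 388], [253, 275]] [[0.592, -0.0946, 0.04], [0.4026, -0.0415, 0.04], [0.5404, 0.2285, 0.04], [0.5804, 0.2809, 0.04], [0.6334, 0.2281, 0.04], [0.6241, -0.0493, 0.04]] [0.56215355 0.09203424 0.04      ] [np.float64(0.0555), np.float64(0.1967), np.float64(0.3032), np.float64(0.0658), np.float64(0.0748), np.float64(0.2776)]
T [[145, 180], [269, 180], [268, 204], [144, 204]] [[0.6055, 0.2253, 0.04], [0.5955, -0.097, 0.04], [0.5336, -0.0929, 0.04], [0.543, 0.2283, 0.04]] [0.56941909 0.06594729 0.04      ] [np.float64(0.0626), np.float64(0.3225), np.float64(0.0621), np.float64(0.3213)]
[0.5685, 0.0655] S [[306.5, 288.2], [305.5, 302.5], [297.4, 306.2], [313.5, 298.9], [310.4, 309.2], [300.7, 296.0]]
[0.5685, 0.0655] T [[202.3, 189.9], [205.9, 192.0], [205.8, 185.1], [206.0, 199.0], [198.9, 192.3], [212.9, 191.8]]
[0.566, 0.066] S [[307.7, 287.9], [306.8, 302.2], [298.7, 305.9], [314.7, 298.6], [311.6, 308.9], [302.0, 295.7]]
[0.566, 0.066] T [[202.1, 191.0], [205.7, 193.0], [205.6, 186.1], [205.8, 200.0], [198.8, 193.2], [212.7, 192.8]]
```

View pics/nut.png

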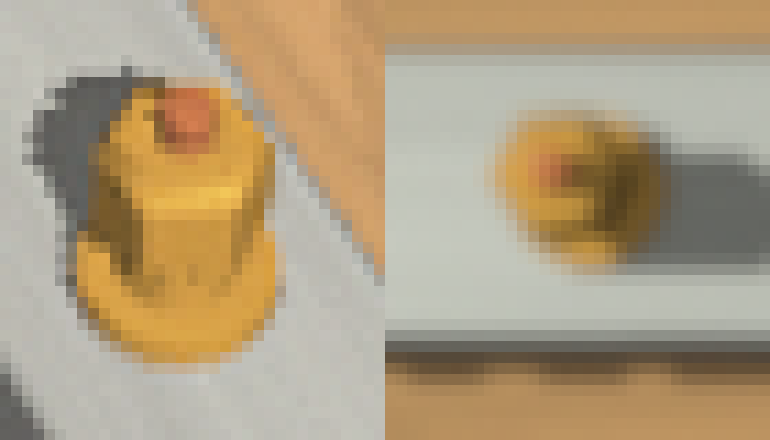

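View pics/manT.png

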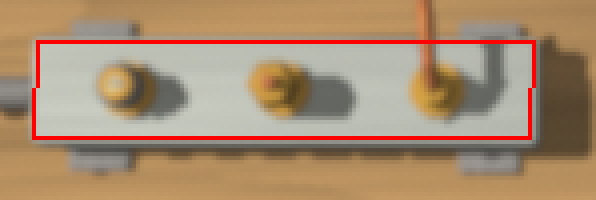

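```bash
python3 - <<'E'
from m import *
i=pickle.load(open("i0.pkl","rb"));S,T=i["scene"],i["top"]
G=np.array([.568,.065])
u=np.array([.56,.83])
for z in(.056,.06,.066,.07,.074,.078,.082): print(z,np.round(proj(S,[[*(G+.0135*u),z],[*(G+.011*u),z],[*G,z]]),1).tolist())
# hex orientation: project hex corners at z=.074 for few azimuths
for a in(46,51,56,61,66):
    c=[[*(G+.0155*np.array([np.cos(t),np.sin(t)])),.075] for t in np.radians(a+np.array([30,-30]))]
    print(a,np.round(proj(S,c),1).tolist())
# bar, top view subpixel
f=cv2.cvtColor(T["frame"],cv2.COLOR_BGR2GRAY).astype(np.float32)
sat=(T["frame"].max(2).astype(int)-T["frame"].min(2))
a=np.array([353.6,210.5]);b=np.array([325.4,241.4]);d=(a-b)/np.linalg.norm(a-b);n=np.array([-d[1],d[0]]);m=(a+b)/2
def smp(p): return cv2.remap(f,np.float32(p[:,0].reshape(1,-1)),np.float32(p[:,1].reshape(1,-1)),cv2.INTER_LINEAR)[0]
ss=np.arange(-30,30.1,1); print("along",[int(v) for v in smp(m+ss[:,None]*d)])
for s0 in(-15,-10,10,15):
    tt=np.arange(-6,6.1,1);print(s0,[int(v) for v in smp(m+s0*d+tt[:,None]*n)])
print(m,d,n)
E
```

```text
0.056 [[305.4, 304.8], [305.5, 303.7], [305.8, 299.1]]
0.06 [[305.5, 303.5], [305.6, 302.5], [305.9, 297.8]]
0.066 [[305.6, 301.6], [305.7, 300.5], [306.0, 295.9]]
0.07 [[305.7, 300.3], [305.8, 299.2], [306.1, 294.5]]
0.074 [[305.8, 299.0], [305.9, 297.9], [306.2, 293.2]]
0.078 [[305.9, 297.7], [306.0, 296.6], [306.3, 291.9]]
0.082 [[306.0, 296.3], [306.1, 295.3], [306.4, 290.6]]
46 [[308.7, 299.3], [300.5, 297.6]]
51 [[309.3, 299.1], [301.1, 298.0]]
56 [[310.0, 298.9], [301.7, 298.3]]
61 [[310.6, 298.6], [302.3, 298.6]]
66 [[311.2, 298.3], [303.0, 298.9]]
along [35, 36, 35, 35, 34, 37, 53, 94, 129, 144, 148, 148, 148, 148, 148, 148, 148, 147, 147, 148, 148, 148, 147, 147, 146, 146, 147, 146, 146, 146, 146, 145, 145, 145, 145, 145, 144, 144, 144, 144, 143, 143, 143, 143, 142, 142, 141, 142, 141, 141, 142, 134, 110, 75, 45, 43, 60, 95, 125, 143, 145]
-15 [36, 42, 70, 112, 141, 149, 148, 140, 117, 80, 48, 35, 35]
-10 [71, 89, 107, 126, 144, 149, 148, 141, 115, 79, 47, 37, 35]
10 [35, 44, 73, 112, 137, 144, 143, 136, 113, 74, 44, 33, 32]
15 [35, 43, 71, 111, 138, 144, 142, 133, 109, 71, 44, 36, 35]
[339.5  225.95] [ 0.67409931 -0.73864073] [0.73864073 0.67409931]
```

```bash
python3 - <<'E'
from m import *
i=pickle.load(open("i0.pkl","rb"));S,T=i["scene"],i["top"]
m=np.array([339.4,225.85]);d=np.array([.6741,-.7386])
m=m
A=onz(T,*(m+22.8*d),.097);B=onz(T,*(m-22.8*d),.097)
print(A,B,np.linalg.norm(A-B),(A+B)/2,np.arctan2(*(A-B)[[1,0]]))
C=(A+B)/2; k=(A-B)/np.linalg.norm(A-B)*.055
print("scene pred top ends",proj(S,[C+k,C-k,C]))
# socket base/ stem in scene at z
print(proj(S,[[C[0],C[1],.003],[C[0],C[1],.05],[C[0],C[1],.097]]))
E
```

```text
[ 0.51009655 -0.30542266  0.097     ] [ 0.43092089 -0.22860708  0.097     ] 0.11031508433509185 [ 0.47050872 -0.26701487  0.097     ] -0.77026977631302
scene pred top ends [[247.17367473 169.15889519]
 [291.8807144  176.84085608]
 [269.31642181 172.95537154]]
[[269.7552999  202.84007965]
 [269.54038675 188.2997407 ]
 [269.31642181 172.95537154]]
```

Call:
step_arm:
  rot:
    - [0, -0.2, 0]
    - [0, -0.4, 0]
    - [0, -0.6, 0]
    - [0, -0.8, 0]
    - [0, -1, 0]
  dp:
    - [-0.2, 0, -0.2]
    - [-0.4, 0, -0.4]
    - [-0.6, 0, -0.6]
    - [-0.8, 0, -0.8]
    - [-1, 0, -1]
  gripper: [1, 1, 1, 1, 1]
  grip_force: 40

```text
time_s: 0.6
tcp_pos: [0.3215, -0.3132, 0.2304]
tool_rot: [-0.326, 0.628, -0.626, 0.326]
ft_force: [1.1, 0.2, 0.4]
opening: 0.998
```

```bash
cat >> h.py <<'E'
def plan(tgt,az):
    s=bot.state();Rm=R.from_quat(s["tool_rot"]).as_matrix();p=np.array(s["tcp_pos"])
    z=np.array([np.cos(az),np.sin(az),0]);y=np.array([0,0,-1.]);x=np.cross(y,z)
    Rt=np.c_[x,y,z]
    print("az now",np.arctan2(Rm[1,2],Rm[0,2]),"tcp",np.round(p,4))
    print("dp",np.round(Rm.T@(np.array(tgt)-p)/.15,3),"rot",np.round(R.from_matrix(Rm.T@Rt).as_rotvec()/.5,3))
E
python3 -c "
from h import *
plan([.568,.065,.17],0.0)"
```

```text
az now -0.6115348871144042 tcp [ 0.3215 -0.3132  0.2304]
dp [-3.007  0.407 -0.101] rot [ 0.004 -1.223 -0.004]
```

Call:
step_arm:
  rot:
    - [0, 0, 0]
    - [0, 0, 0]
    - [0, 0, 0]
    - [0, 0, 0]
    - [0, 0, 0]
  dp:
    - [-0.25, 0, 0]
    - [-0.5, 0, 0]
    - [-0.75, 0, 0]
    - [-1, 0, 0]
    - [-1, 0, 0]
  gripper: [1, 1, 1, 1, 1]

```text
time_s: 1.1
tcp_pos: [0.4093, -0.1869, 0.2304]
tool_rot: [-0.327, 0.628, -0.625, 0.328]
ft_force: [-1.3, -0.3, 0.0]
opening: 0.998
```

Call:
step_arm:
  rot:
    - [0, -0.2, 0]
    - [0, -0.4, 0]
    - [0, -0.6, 0]
    - [0, -0.8, 0]
    - [0, -1, 0]
  dp:
    - [-0.25, 0, 0]
    - [-0.5, 0, 0]
    - [-0.75, 0, 0]
    - [-1, 0, 0]
    - [-1, 0, 0]
  gripper: [0, 0, 0, 0, 0]

```text
time_s: 1.6
tcp_pos: [0.497, -0.0612, 0.2307]
tool_rot: [-0.473, 0.525, -0.523, 0.476]
ft_force: [-1.0, -0.1, 0.0]
opening: 0.5
```

```bash
python3 -c "
from h import *
plan([.568,.065,.17],0.0);st()"
```

```text
az now -0.09918033566397141 tcp [ 0.497  -0.0612  0.2307]
dp [-0.882  0.41   0.387] rot [-0.001 -0.198 -0.012]
t 1.6 tcp [ 0.497  -0.0612  0.2307] op 0.500473914302194 F [-1.03 -0.05  0.02] M [-0.019 -0.029 -0.021]
q [-0.211  0.204  1.656  0.006  1.282 -0.114]
R [[-0.099, 0.001, 0.995], [-0.995, 0.006, -0.099], [-0.006, -1.0, 0.0]]
```

Call:
step_arm:
  rot:
    - [0, -0.05, 0]
    - [0, -0.1, 0]
    - [0, -0.15, 0]
    - [0, -0.2, 0]
    - [0, -0.2, 0]
  dp:
    - [-0.22, 0.1, 0.1]
    - [-0.45, 0.2, 0.2]
    - [-0.68, 0.3, 0.3]
    - [-0.88, 0.4, 0.385]
    - [-0.88, 0.41, 0.387]
  gripper: [0.3, 0.3, 0.3, 0.3, 0.3]

```text
time_s: 2.1
tcp_pos: [0.5685, 0.0671, 0.1675]
tool_rot: [-0.5, 0.501, -0.497, 0.502]
ft_force: [-0.3, -0.2, 0.1]
opening: 0.656
```

```bash
python3 -c "
from h import *
plan([.568,.065,.06],0.0);st()
import pickle
i={n:grab(n) for n in('scene','top')};pickle.dump(i,open('i1.pkl','wb'))
a=cv2.resize(i['scene']['frame'][225:345,240:380],None,fx=4,fy=4,interpolation=cv2.INTER_CUBIC)
cv2.imwrite('pics/s1.png',a)
print(proj(i['scene'],[[.568,.065,.06],[.568,.065,.17]]))
"
```

```text
az now 0.004169114253220841 tcp [0.5685 0.0671 0.1675]
dp [ 0.019  0.716 -0.002] rot [ 0.003  0.008 -0.013]
t 2.1 tcp [0.5685 0.0671 0.1675] op 0.6561390284895003 F [-0.26 -0.23  0.06] M [ 0.005 -0.025 -0.012]
q [0.039 0.359 1.6   0.007 1.184 0.032]
R [[0.004, -0.002, 1.0], [-1.0, 0.007, 0.004], [-0.007, -1.0, -0.002]]
[[305.88918703 297.79369969]
 [308.45212173 259.05330285]]
```

View pics/s1.png

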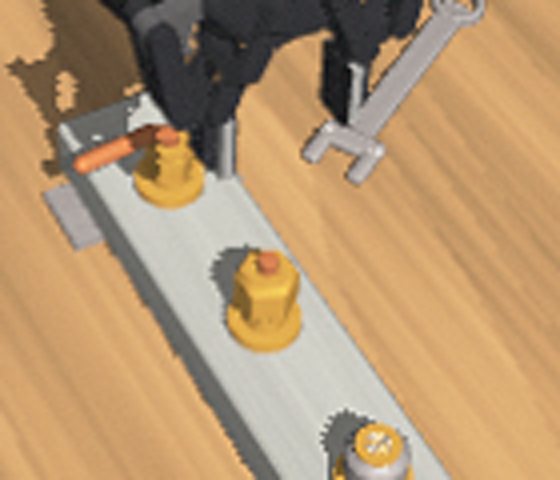

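Call:
step_arm:
  rot:
    - [0, 0, -0.013]
    - [0, 0, -0.013]
    - [0, 0, -0.013]
    - [0, 0, -0.013]
    - [0, 0, -0.013]
  dp:
    - [0.015, 0.15, -0.002]
    - [0.017, 0.3, -0.002]
    - [0.017, 0.45, -0.002]
    - [0.018, 0.55, -0.002]
    - [0.018, 0.6, -0.002]
  gripper: [0.3, 0.3, 0.3, 0.3, 0.3]

```text
time_s: 2.7
tcp_pos: [0.5655, 0.0605, 0.0779]
tool_rot: [0.502, -0.5, 0.499, -0.498]
ft_force: [-1.2, 0.7, 0.0]
opening: 0.65
```

```bash
python3 -c "
from h import *
plan([.568,.065,.049],0.0);st()
"
```

```text
az now 0.0001944105318391881 tcp [0.5655 0.0605 0.0779]
dp [-0.031  0.193  0.018] rot [0.008 0.    0.005]
t 2.7 tcp [0.5655 0.0605 0.0779] op 0.6495234114645062 F [-1.19  0.75  0.04] M [ 0.069 -0.002  0.038]
q [ 0.034  0.456  1.709 -0.003  0.981  0.035]
R [[0.0, -0.004, 1.0], [-1.0, -0.002, 0.0], [0.002, -1.0, -0.004]]
```

Call:
step_arm:
  rot:
    - [0.008, 0, 0.005]
    - [0.008, 0, 0.005]
    - [0.008, 0, 0.005]
    - [0.008, 0, 0.005]
    - [0.008, 0, 0.005]
  dp:
    - [-0.031, 0, 0.018]
    - [-0.031, 0.05, 0.018]
    - [-0.031, 0.1, 0.018]
    - [-0.031, 0.1, 0.018]
    - [-0.031, 0.1, 0.018]
  gripper: [0.3, 0.3, 0.3, 0.3, 0.3]

```text
time_s: 3.2
tcp_pos: [0.5681, 0.0651, 0.0629]
tool_rot: [0.5, -0.5, 0.5, -0.5]
ft_force: [-0.1, 0.4, -0.5]
opening: 0.648
```

```bash
python3 -c "
from h import *
plan([.568,.065,.049],0.0);st()
import pickle
i={n:grab(n) for n in('scene','top')}
a=cv2.resize(i['scene']['frame'][245:345,240:380],None,fx=4,fy=4,interpolation=cv2.INTER_CUBIC)
cv2.imwrite('pics/s2.png',a)
plan([.568,.065,.049],0.0)
"
```

```text
az now 0.0003665754675116915 tcp [0.5681 0.0651 0.0629]
dp [ 0.001  0.093 -0.   ] rot [ 0.     0.001 -0.   ]
t 3.2 tcp [0.5681 0.0651 0.0629] op 0.6475007694717687 F [-0.12  0.4  -0.55] M [ 0.023  0.001 -0.012]
q [0.04  0.477 1.72  0.    0.945 0.04 ]
R [[0.0, -0.0, 1.0], [-1.0, 0.0, 0.0], [-0.0, -1.0, -0.0]]
az now 0.00038778089171764976 tcp [0.5684 0.0652 0.0632]
dp [ 0.001  0.095 -0.002] rot [-0.001  0.001 -0.   ]
```

View pics/s2.png

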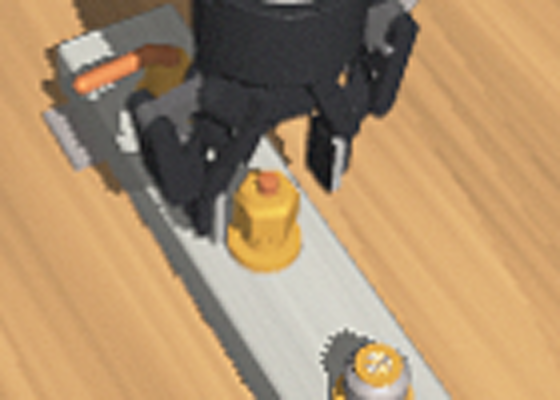

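Call:
step_arm:
  rot:
    - [0, 0, 0]
    - [0, 0, 0]
    - [0, 0, 0]
    - [0, 0, 0]
    - [0, 0, 0]
  dp:
    - [0, 0.03, 0]
    - [0, 0.06, 0]
    - [0, 0.09, 0]
    - [0, 0.09, 0]
    - [0, 0.09, 0]
  gripper: [0.3, 0.3, 0.3, 0.3, -0.2]

```text
time_s: 3.8
tcp_pos: [0.5681, 0.0652, 0.0493]
tool_rot: [0.5, -0.5, 0.5, -0.5]
ft_force: [0.2, -0.2, -0.1]
opening: 0.486
```

Call:
step_arm:
  rot:
    - [0, 0, 0]
    - [0, 0, 0]
    - [0, 0, 0]
    - [0, 0, 0]
    - [0, 0, 0]
  dp:
    - [0, 0, 0]
    - [0, 0, 0]
    - [0, 0, 0]
    - [0, 0, 0]
    - [0, 0, 0]
  gripper: [-0.3, -0.4, -0.6, -0.8, -1]
  grip_force: 40

```text
time_s: 4.3
tcp_pos: [0.5695, 0.0651, 0.0498]
tool_rot: [-0.499, 0.499, -0.5, 0.501]
ft_force: [4.0, -0.0, -0.1]
opening: 0.31
```

```bash
python3 -c "
from h import *
plan([.568,.065,.049],0.0);st()
i={n:grab(n) for n in('scene','top')}
a=cv2.resize(i['scene']['frame'][245:345,240:380],None,fx=5,fy=5,interpolation=cv2.INTER_CUBIC)
cv2.imwrite('pics/s3.png',a)
st()
"
```

```text
az now 0.0004036374624239393 tcp [0.5695 0.0651 0.0498]
dp [ 0.     0.005 -0.01 ] rot [-0.005  0.001 -0.   ]
t 4.3 tcp [0.5695 0.0651 0.0498] op 0.3098150703484113 F [ 4.01 -0.02 -0.09] M [-0.203 -0.507  0.024]
q [0.04  0.494 1.731 0.    0.914 0.04 ]
R [[0.0, 0.002, 1.0], [-1.0, 0.0, 0.0], [-0.0, -1.0, 0.002]]
t 4.4 tcp [0.5694 0.0651 0.0498] op 0.30757190747651325 F [ 4.56 -0.48  0.38] M [-0.158 -0.612  0.028]
q [0.04  0.494 1.731 0.    0.914 0.04 ]
R [[0.0, 0.002, 1.0], [-1.0, 0.0, 0.0], [-0.0, -1.0, 0.002]]
```

View pics/s3.png

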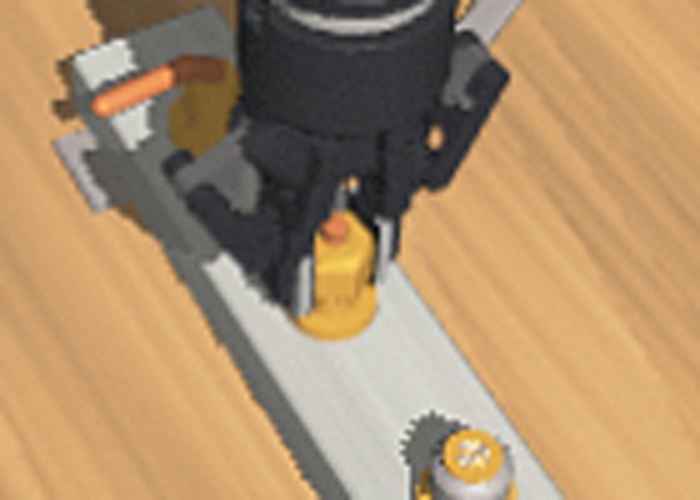

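Call:
step_arm:
  rot:
    - [0, 0.08, 0]
    - [0, 0.16, 0]
    - [0, 0.24, 0]
    - [0, 0.32, 0]
    - [0, 0.4, 0]
  dp:
    - [0, 0, 0]
    - [0, 0, 0]
    - [0, 0, 0]
    - [0, 0, 0]
    - [0, 0, 0]
  gripper: [-1, -1, -1, -1, -1]

```text
time_s: 4.9
tcp_pos: [0.569, 0.0651, 0.0498]
tool_rot: [0.447, -0.547, 0.548, -0.448]
ft_force: [2.8, 0.0, 1.6]
opening: 0.313
```

```bash
python3 -c "
from h import *
plan([.568,.065,.049],0.0);st()"
```

```text
az now -0.20122793978804537 tcp [0.569  0.0651 0.0498]
dp [ 0.002  0.005 -0.006] rot [-0.003 -0.402 -0.001]
t 4.9 tcp [0.569  0.0651 0.0498] op 0.3127009149302313 F [2.76 0.05 1.61] M [-0.085 -0.232  0.042]
q [0.04  0.494 1.731 0.    0.914 0.241]
R [[-0.2, 0.002, 0.98], [-0.98, 0.0, -0.2], [-0.0, -1.0, 0.001]]
```

Call:
step_arm:
  rot:
    - [0, 0.08, 0]
    - [0, 0.16, 0]
    - [0, 0.24, 0]
    - [0, 0.32, 0]
    - [0, 0.4, 0]
  dp:
    - [0, 0, 0]
    - [0, 0, 0]
    - [0, 0, 0]
    - [0, 0, 0]
    - [0, 0, 0]
  gripper: [-1, -1, -1, -1, -1]

```text
time_s: 5.4
tcp_pos: [0.5685, 0.0652, 0.0498]
tool_rot: [0.39, -0.59, 0.59, -0.39]
ft_force: [1.6, 0.5, 0.9]
opening: 0.308
```

```bash
python3 -c "
from h import *
plan([.568,.065,.049],0.0);st()"
```

```text
az now -0.4029127564077941 tcp [0.5685 0.0652 0.0498]
dp [ 0.003  0.005 -0.003] rot [-0.001 -0.806 -0.001]
t 5.4 tcp [0.5685 0.0652 0.0498] op 0.30849541095510424 F [1.56 0.47 0.89] M [-0.016 -0.309  0.027]
q [0.04  0.494 1.732 0.    0.915 0.443]
R [[-0.392, 0.001, 0.92], [-0.92, 0.0, -0.392], [-0.001, -1.0, 0.001]]
```

Call:
step_arm:
  rot:
    - [0, 0.06, 0]
    - [0, 0.12, 0]
    - [0, 0.18, 0]
    - [0, 0.24, 0]
    - [0, 0.3, 0]
  dp:
    - [0, 0, 0]
    - [0, 0, 0]
    - [0, 0, 0]
    - [0, 0, 0]
    - [0, 0, 0]
  gripper: [-1, -1, -1, -1, -1]

```text
time_s: 5.9
tcp_pos: [0.5682, 0.0654, 0.0497]
tool_rot: [-0.344, 0.618, -0.618, 0.344]
ft_force: [2.1, 0.3, 1.6]
opening: 0.314
```

```bash
python3 -c "
from h import *
plan([.568,.065,.049],0.0);st()"
```

```text
az now -0.55508909187614 tcp [0.5682 0.0654 0.0497]
dp [0.003 0.005 0.   ] rot [ 0.00e+00 -1.11e+00 -1.00e-03]
t 5.9 tcp [0.5682 0.0654 0.0497] op 0.3144147673919902 F [2.12 0.33 1.61] M [ 0.047 -0.266  0.011]
q [4.000e-02 4.940e-01 1.732e+00 1.000e-03 9.150e-01 5.950e-01]
R [[-0.527, 0.0, 0.85], [-0.85, 0.001, -0.527], [-0.001, -1.0, -0.0]]
```

Call:
step_arm:
  rot:
    - [0, 0.04, 0]
    - [0, 0.08, 0]
    - [0, 0.12, 0]
    - [0, 0.16, 0]
    - [0, 0.2, 0]
  dp:
    - [0, 0, 0]
    - [0, 0, 0]
    - [0, 0, 0]
    - [0, 0, 0]
    - [0, 0, 0]
  gripper: [-1, -1, -1, -1, -1]

```text
time_s: 6.4
tcp_pos: [0.568, 0.0655, 0.0497]
tool_rot: [-0.312, 0.635, -0.634, 0.312]
ft_force: [0.8, 1.3, 1.4]
opening: 0.308
```

```bash
python3 -c "
from h import *
plan([.568,.065,.049],0.0);st()"
```

```text
az now -0.6567377458422855 tcp [0.568  0.0655 0.0497]
dp [0.003 0.005 0.002] rot [ 1.000e-03 -1.313e+00 -1.000e-03]
t 6.4 tcp [0.568  0.0655 0.0497] op 0.30834760605875616 F [0.8  1.28 1.38] M [ 0.038 -0.246  0.002]
q [4.000e-02 4.940e-01 1.732e+00 1.000e-03 9.160e-01 6.970e-01]
R [[-0.611, -0.0, 0.792], [-0.792, 0.001, -0.611], [-0.0, -1.0, -0.001]]
```

Call:
step_arm:
  rot:
    - [0, 0.06, 0]
    - [0, 0.12, 0]
    - [0, 0.18, 0]
    - [0, 0.24, 0]
    - [0, 0.26, 0]
  dp:
    - [0, 0, 0]
    - [0, 0, 0]
    - [0, 0, 0]
    - [0, 0, 0]
    - [0, 0, 0]
  gripper: [-1, -1, -1, -1, -1]

```text
time_s: 6.9
tcp_pos: [0.5678, 0.0657, 0.0497]
tool_rot: [-0.27, 0.654, -0.653, 0.27]
ft_force: [0.5, 1.0, 2.4]
opening: 0.309
```

```bash
python3 -c "
from h import *
st()"
```

```text
t 6.9 tcp [0.5678 0.0657 0.0497] op 0.3092847251130016 F [0.5  1.02 2.4 ] M [ 0.208 -0.25   0.058]
q [4.100e-02 4.940e-01 1.732e+00 1.000e-03 9.160e-01 8.280e-01]
R [[-0.709, -0.001, 0.705], [-0.705, 0.001, -0.709], [-0.0, -1.0, -0.001]]
```

Call:
step_arm:
  rot:
    - [0, 0.06, 0]
    - [0, 0.12, 0]
    - [0, 0.18, 0]
    - [0, 0.24, 0]
    - [0, 0.26, 0]
  dp:
    - [0, 0, 0]
    - [0, 0, 0]
    - [0, 0, 0]
    - [0, 0, 0]
    - [0, 0, 0]
  gripper: [-1, -1, -1, -1, -1]

```text
time_s: 7.4
tcp_pos: [0.5675, 0.0659, 0.0497]
tool_rot: [-0.226, 0.67, -0.669, 0.226]
ft_force: [1.2, 1.7, 1.9]
opening: 0.306
```

```bash
python3 -c "
from h import *
st()"
```

```text
t 7.4 tcp [0.5675 0.0659 0.0497] op 0.30631698764778903 F [1.25 1.66 1.91] M [ 0.296 -0.251 -0.001]
q [0.041 0.494 1.733 0.002 0.916 0.959]
R [[-0.795, -0.001, 0.606], [-0.606, 0.001, -0.795], [-0.0, -1.0, -0.002]]
```

Call:
step_arm:
  rot:
    - [0, 0.06, 0]
    - [0, 0.12, 0]
    - [0, 0.18, 0]
    - [0, 0.24, 0]
    - [0, 0.26, 0]
  dp:
    - [-0.005, 0, 0]
    - [-0.01, 0, 0]
    - [-0.015, 0, 0]
    - [-0.017, 0, 0]
    - [-0.017, 0, 0]
  gripper: [-1, -1, -1, -1, -1]

```text
time_s: 7.9
tcp_pos: [0.5674, 0.0664, 0.0497]
tool_rot: [-0.184, 0.684, -0.683, 0.181]
ft_force: [-3.1, -1.7, 5.4]
opening: 0.304
```

```bash
python3 -c "
from h import *
st()"
```

```text
t 7.9 tcp [0.5674 0.0664 0.0497] op 0.3039793995732075 F [-3.13 -1.73  5.39] M [-0.443  0.313  0.056]
q [ 0.043  0.495  1.729 -0.     0.922  1.092]
R [[-0.867, -0.005, 0.498], [-0.498, -0.0, -0.867], [0.004, -1.0, -0.002]]
```

Call:
step_arm:
  rot:
    - [0, 0.06, 0]
    - [0, 0.12, 0]
    - [0, 0.18, 0]
    - [0, 0.24, 0]
    - [0, 0.24, 0]
  dp:
    - [0, 0, 0]
    - [0, 0, 0]
    - [0, 0, 0]
    - [0, 0, 0]
    - [0, 0, 0]
  gripper: [-1, -1, -1, -1, -1]

```text
time_s: 8.4
tcp_pos: [0.5672, 0.0665, 0.0497]
tool_rot: [-0.143, 0.693, -0.693, 0.139]
ft_force: [0.0, 0.7, 3.0]
opening: 0.31
```

```bash
python3 -c "
from h import *
st()"
```

```text
t 8.4 tcp [0.5672 0.0665 0.0497] op 0.3101615403267209 F [0.01 0.67 3.01] M [ 0.272 -0.173 -0.039]
q [ 0.043  0.495  1.729 -0.     0.922  1.213]
R [[-0.921, -0.005, 0.39], [-0.39, -0.0, -0.921], [0.005, -1.0, -0.002]]
```

Call:
step_arm:
  rot:
    - [0, 0.06, 0]
    - [0, 0.12, 0]
    - [0, 0.18, 0]
    - [0, 0.24, 0]
    - [0, 0.26, 0]
  dp:
    - [0, 0, 0]
    - [0, 0, 0]
    - [0, 0, 0]
    - [0, 0, 0]
    - [0, 0, 0]
  gripper: [-1, -1, -1, -1, -1]

```text
time_s: 8.9
tcp_pos: [0.5671, 0.0668, 0.0498]
tool_rot: [-0.097, 0.701, -0.7, 0.093]
ft_force: [0.3, 2.4, 2.1]
opening: 0.307
```

```bash
python3 -c "
from h import *
st()"
```

```text
t 8.9 tcp [0.5671 0.0668 0.0498] op 0.30733965392893814 F [0.27 2.43 2.1 ] M [ 0.428 -0.129  0.064]
q [0.043 0.495 1.73  0.    0.922 1.343]
R [[-0.964, -0.005, 0.267], [-0.267, 0.0, -0.964], [0.005, -1.0, -0.002]]
```

Call:
step_arm:
  rot:
    - [0, 0.06, 0]
    - [0, 0.12, 0]
    - [0, 0.18, 0]
    - [0, 0.24, 0]
    - [0, 0.26, 0]
  dp:
    - [0, 0, 0]
    - [0, 0, 0]
    - [0, 0, 0]
    - [0, 0, 0]
    - [0, 0, 0]
  gripper: [-1, -1, -1, -1, -1]

```text
time_s: 9.4
tcp_pos: [0.567, 0.067, 0.0497]
tool_rot: [-0.051, 0.706, -0.705, 0.047]
ft_force: [-0.0, 2.8, 2.9]
opening: 0.309
```

```bash
python3 -c "
from h import *
st()"
```

```text
t 9.4 tcp [0.567  0.067  0.0497] op 0.30933314056914374 F [-0.01  2.76  2.88] M [ 0.609 -0.164  0.042]
q [4.300e-02 4.950e-01 1.730e+00 1.000e-03 9.220e-01 1.474e+00]
R [[-0.99, -0.006, 0.139], [-0.139, 0.001, -0.99], [0.005, -1.0, -0.001]]
```

Call:
step_arm:
  rot:
    - [0, 0.05, 0]
    - [0, 0.1, 0]
    - [0, 0.15, 0]
    - [0, 0.2, 0]
    - [0, 0.26, 0]
  dp:
    - [0, 0, 0]
    - [0, 0, 0]
    - [0, 0, 0]
    - [0, 0, 0]
    - [0, 0, 0]
  gripper: [-1, -1, -1, -1, -1]

```text
time_s: 9.9
tcp_pos: [0.567, 0.0674, 0.0497]
tool_rot: [-0.005, 0.707, -0.707, 0.001]
ft_force: [-0.0, 4.0, 2.0]
opening: 0.312
```

```bash
python3 -c "
from h import *
st()"
```

```text
t 9.9 tcp [0.567  0.0674 0.0497] op 0.3119428761006913 F [-0.05  4.01  2.04] M [ 0.748 -0.212  0.177]
q [0.043 0.495 1.73  0.002 0.922 1.606]
R [[-1.0, -0.006, 0.007], [-0.007, 0.001, -1.0], [0.006, -1.0, -0.001]]
```

Call:
step_arm:
  rot:
    - [0, 0.05, 0]
    - [0, 0.1, 0]
    - [0, 0.15, 0]
    - [0, 0.2, 0]
    - [0, 0.26, 0]
  dp:
    - [0, 0, 0]
    - [0, 0, 0]
    - [0, 0, 0]
    - [0, 0, 0]
    - [0, 0, 0]
  gripper: [-1, -1, -1, -1, -1]

```text
time_s: 10.4
tcp_pos: [0.567, 0.0677, 0.0497]
tool_rot: [0.042, 0.706, -0.705, -0.046]
ft_force: [1.4, 4.3, 2.0]
opening: 0.308
```

```bash
python3 -c "
from h import *
st()"
```

```text
t 10.4 tcp [0.567  0.0677 0.0497] op 0.3077385029115736 F [1.38 4.3  2.02] M [ 0.909 -0.258  0.166]
q [0.044 0.495 1.73  0.002 0.922 1.738]
R [[-0.992, -0.006, -0.125], [0.125, 0.002, -0.992], [0.006, -1.0, -0.001]]
```

Call:
step_arm:
  rot:
    - [0, 0.02, 0]
    - [0, 0.03, 0]
    - [0, 0.04, 0]
    - [0, 0.05, 0]
    - [0, 0.07, 0]
  dp:
    - [0, 0, 0]
    - [0, 0, 0]
    - [0, 0, 0]
    - [0, 0, 0]
    - [0, 0, 0]
  gripper: [-1, -1, -1, -1, -1]

```text
time_s: 10.9
tcp_pos: [0.567, 0.0678, 0.0498]
tool_rot: [0.055, 0.705, -0.704, -0.059]
ft_force: [0.8, 5.0, 1.8]
opening: 0.308
```

```bash
python3 -c "
from h import *
st()"
```

```text
t 10.9 tcp [0.567  0.0678 0.0498] op 0.30791797937688536 F [0.79 5.01 1.84] M [ 0.843 -0.201  0.197]
q [0.044 0.495 1.729 0.002 0.922 1.774]
R [[-0.987, -0.005, -0.16], [0.16, 0.002, -0.987], [0.006, -1.0, -0.001]]
```

Call:
step_arm:
  rot:
    - [0, 0.02, 0]
    - [0, 0.03, 0]
    - [0, 0.04, 0]
    - [0, 0.05, 0]
    - [0, 0.06, 0]
  dp:
    - [0, 0, 0]
    - [0, 0, 0]
    - [0, 0, 0]
    - [0, 0, 0]
    - [0, 0, 0]
  gripper: [-1, -1, -1, -1, -1]

```text
time_s: 11.4
tcp_pos: [0.567, 0.0678, 0.0497]
tool_rot: [0.065, 0.704, -0.703, -0.069]
ft_force: [0.0, 5.4, 3.4]
opening: 0.311
```

```bash
python3 -c "
from h import *
st()"
```

```text
t 11.4 tcp [0.567  0.0678 0.0497] op 0.3110907397136254 F [0.04 5.35 3.36] M [ 0.856 -0.274  0.11 ]
q [0.044 0.495 1.73  0.003 0.922 1.804]
R [[-0.982, -0.005, -0.19], [0.19, 0.002, -0.982], [0.006, -1.0, -0.001]]
```

Call:
step_arm:
  rot:
    - [0, 0.02, 0]
    - [0, 0.03, 0]
    - [0, 0.04, 0]
    - [0, 0.05, 0]
    - [0, 0.06, 0]
  dp:
    - [0, 0, 0]
    - [0, 0, 0]
    - [0, 0, 0]
    - [0, 0, 0]
    - [0, 0, 0]
  gripper: [-1, -1, -1, -1, -1]

```text
time_s: 11.9
tcp_pos: [0.5671, 0.0679, 0.0497]
tool_rot: [0.076, 0.703, -0.702, -0.08]
ft_force: [0.8, 4.7, 1.9]
opening: 0.307
```

```bash
python3 -c "
from h import *
st()"
```

```text
t 11.9 tcp [0.5671 0.0679 0.0497] op 0.3071900625327828 F [0.81 4.75 1.87] M [ 0.884 -0.283  0.118]
q [0.044 0.495 1.729 0.003 0.922 1.834]
R [[-0.976, -0.005, -0.22], [0.22, 0.002, -0.976], [0.006, -1.0, -0.001]]
```

Call:
step_arm:
  rot:
    - [0, 0.01, 0]
    - [0, 0.02, 0]
    - [0, 0.03, 0]
    - [0, 0.04, 0]
    - [0, 0.05, 0]
  dp:
    - [0, 0, 0]
    - [0, 0, 0]
    - [0, 0, 0]
    - [0, 0, 0]
    - [0, 0, 0]
  gripper: [-1, -1, -1, -1, -1]

```text
time_s: 12.4
tcp_pos: [0.5671, 0.068, 0.0498]
tool_rot: [0.085, 0.702, -0.701, -0.089]
ft_force: [0.8, 5.3, 1.0]
opening: 0.308
```

```bash
python3 -c "
from h import *
st()"
```

```text
t 12.4 tcp [0.5671 0.068  0.0498] op 0.30831065445369843 F [0.77 5.34 1.01] M [ 0.957 -0.251  0.112]
q [0.044 0.495 1.729 0.003 0.922 1.86 ]
R [[-0.97, -0.005, -0.244], [0.244, 0.002, -0.97], [0.006, -1.0, -0.001]]
```

Call:
step_arm:
  rot:
    - [0, 0.01, 0]
    - [0, 0.02, 0]
    - [0, 0.03, 0]
    - [0, 0.04, 0]
    - [0, 0.05, 0]
  dp:
    - [0, 0, 0]
    - [0, 0, 0]
    - [0, 0, 0]
    - [0, 0, 0]
    - [0, 0, 0]
  gripper: [-1, -1, -1, -1, -1]

```text
time_s: 12.9
tcp_pos: [0.5671, 0.068, 0.0497]
tool_rot: [0.094, 0.701, -0.7, -0.098]
ft_force: [1.0, 4.8, 2.6]
opening: 0.307
```

```bash
python3 -c "
from h import *
st()"
```

```text
t 12.9 tcp [0.5671 0.068  0.0497] op 0.3069397677681743 F [0.95 4.77 2.58] M [ 0.886 -0.251  0.087]
q [0.044 0.495 1.729 0.003 0.922 1.885]
R [[-0.963, -0.005, -0.269], [0.269, 0.002, -0.963], [0.006, -1.0, -0.001]]
```

Call:
step_arm:
  rot:
    - [0, 0.01, 0]
    - [0, 0.02, 0]
    - [0, 0.03, 0]
    - [0, 0.04, 0]
    - [0, 0.05, 0]
  dp:
    - [0, 0, 0]
    - [0, 0, 0]
    - [0, 0, 0]
    - [0, 0, 0]
    - [0, 0, 0]
  gripper: [-1, -1, -1, -1, -1]

```text
time_s: 13.4
tcp_pos: [0.5671, 0.068, 0.0497]
tool_rot: [0.102, 0.7, -0.699, -0.106]
ft_force: [0.8, 5.6, 2.6]
opening: 0.307
```

```bash
python3 -c "
from h import *
st()"
```

```text
t 13.4 tcp [0.5671 0.068  0.0497] op 0.3070614132820832 F [0.8  5.56 2.58] M [ 0.993 -0.286  0.861]
q [0.044 0.495 1.729 0.003 0.922 1.909]
R [[-0.957, -0.005, -0.292], [0.292, 0.002, -0.957], [0.006, -1.0, -0.0]]
```

Call:
step_arm:
  rot:
    - [0, 0.01, 0]
    - [0, 0.02, 0]
    - [0, 0.03, 0]
    - [0, 0.03, 0]
    - [0, 0.04, 0]
  dp:
    - [0, 0, 0]
    - [0, 0, 0]
    - [0, 0, 0]
    - [0, 0, 0]
    - [0, 0, 0]
  gripper: [-1, -1, -1, -1, -1]

```text
time_s: 13.9
tcp_pos: [0.5671, 0.0681, 0.0498]
tool_rot: [0.109, 0.699, -0.698, -0.112]
ft_force: [-0.0, 4.8, 1.8]
opening: 0.308
```

```bash
python3 -c "
from h import *
st()"
```

```text
t 13.9 tcp [0.5671 0.0681 0.0498] op 0.3080234965386564 F [-0.04  4.81  1.78] M [ 0.939 -0.249  0.88 ]
q [0.045 0.495 1.729 0.002 0.922 1.928]
R [[-0.951, -0.005, -0.309], [0.309, 0.001, -0.951], [0.005, -1.0, 0.0]]
```

Call:
step_arm:
  rot:
    - [0, 0, 0]
    - [0, 0, 0]
    - [0, 0, 0]
    - [0, 0, 0]
    - [0, 0, 0]
  dp:
    - [0, 0, 0]
    - [0, 0, 0]
    - [0, 0, 0]
    - [0, 0, 0]
    - [0, 0, 0]
  gripper: [0, 0.2, 0.2, 0.2, 0.2]

```text
time_s: 14.4
tcp_pos: [0.567, 0.0677, 0.0496]
tool_rot: [0.109, 0.698, -0.698, -0.113]
ft_force: [-0.8, 0.3, 0.7]
opening: 0.601
```

Call:
step_arm:
  rot:
    - [0, 0, 0]
    - [0, 0, 0]
    - [0, 0, 0]
    - [0, 0, 0]
    - [0, 0, 0]
  dp:
    - [0, -0.1, 0]
    - [0, -0.3, 0]
    - [0, -0.6, 0]
    - [0, -0.9, 0]
    - [0, -1, 0]
  gripper: [0.2, 0.2, 0.2, 0.2, 0.2]

```text
time_s: 14.9
tcp_pos: [0.5706, 0.0675, 0.2048]
tool_rot: [0.112, 0.699, -0.698, -0.11]
ft_force: [1.5, 0.2, 0.5]
opening: 0.596
```

```bash
python3 -c "
from h import *
st()
plan([.472,-.265,.2],-2.341)"
```

```text
t 14.9 tcp [0.5706 0.0675 0.2048] op 0.5961644290763041 F [1.5  0.24 0.51] M [ 0.018 -0.013 -0.03 ]
q [4.400e-02 3.260e-01 1.548e+00 1.000e-03 1.264e+00 1.928e+00]
R [[-0.951, 0.003, -0.309], [0.309, 0.001, -0.951], [-0.002, -1.0, -0.002]]
az now -1.884877741399873 tcp [0.5706 0.0675 0.2048]
dp [-0.06   0.027  2.312] rot [ 0.005  0.912 -0.004]
```

Call:
step_arm:
  rot:
    - [0, 0, 0]
    - [0, 0, 0]
    - [0, 0, 0]
    - [0, 0, 0]
    - [0, 0, 0]
  dp:
    - [0, 0, 0.2]
    - [0, 0, 0.45]
    - [0, 0, 0.7]
    - [-0.02, 0, 0.9]
    - [-0.02, 0, 1]
  gripper: [0.2, 0.2, 0.2, 0.2, 0.2]

```text
time_s: 15.4
tcp_pos: [0.5263, -0.0782, 0.2046]
tool_rot: [0.112, 0.699, -0.698, -0.11]
ft_force: [0.2, 0.9, -0.5]
opening: 0.602
```

Call:
step_arm:
  rot:
    - [0, 0.1, 0]
    - [0, 0.3, 0]
    - [0, 0.5, 0]
    - [0, 0.7, 0]
    - [0, 0.9, 0]
  dp:
    - [0, 0, 0.2]
    - [0, 0, 0.45]
    - [0, 0, 0.7]
    - [-0.02, 0, 0.9]
    - [-0.02, 0, 1]
  gripper: [0, 0, 0, 0, 0]

```text
time_s: 15.9
tcp_pos: [0.4823, -0.2237, 0.2044]
tool_rot: [0.267, 0.655, -0.655, -0.265]
ft_force: [-0.4, -0.0, 0.7]
opening: 0.496
```

```bash
python3 -c "
from h import *
st()
plan([.472,-.265,.18],-2.341)
i=grab('scene')
import pickle;pickle.dump(i,open('i2.pkl','wb'))
cv2.imwrite('pics/s4.png',cv2.resize(i['frame'][275:325,280:335],None,fx=10,fy=10,interpolation=0))"
```

```text
t 15.9 tcp [ 0.4823 -0.2237  0.2044] op 0.4964230906862582 F [-0.4  -0.01  0.73] M [-0.018  0.028  0.038]
q [-5.150e-01  2.680e-01  1.637e+00  1.000e-03  1.233e+00  1.828e+00]
R [[-0.716, 0.003, -0.698], [0.698, -0.0, -0.716], [-0.003, -1.0, -0.002]]
az now -2.3428263821359985 tcp [ 0.4823 -0.2237  0.2044]
dp [-0.142  0.163  0.246] rot [ 0.004 -0.004 -0.005]
```

View pics/s4.png

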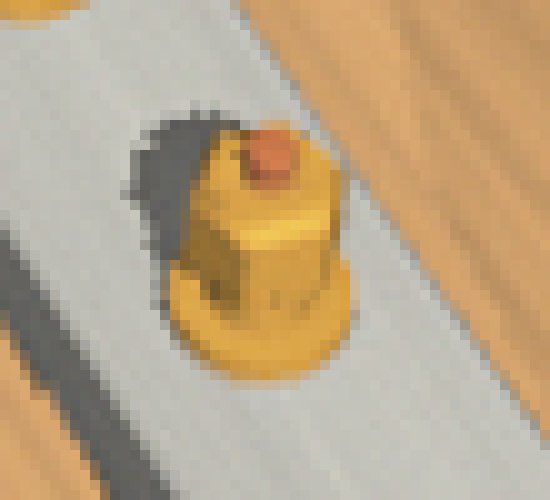

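Call:
step_arm:
  rot:
    - [0, 0, 0]
    - [0, 0, 0]
    - [0.004, -0.004, -0.005]
    - [0.004, -0.004, -0.005]
    - [0.004, -0.004, -0.005]
  dp:
    - [-0.07, 0.08, 0.12]
    - [-0.14, 0.16, 0.24]
    - [-0.142, 0.3, 0.246]
    - [-0.142, 0.4, 0.246]
    - [-0.142, 0.4, 0.246]
  gripper: [0, 0, 0, 0, 0]

```text
time_s: 16.45
tcp_pos: [0.4702, -0.2646, 0.1422]
tool_rot: [0.265, 0.655, -0.655, -0.268]
ft_force: [-0.2, -0.9, 0.2]
opening: 0.503
```

```bash
python3 -c "
from h import *
plan([.472,-.265,.069],-2.341)
i={n:grab(n) for n in('scene','top')}
a=cv2.resize(i['scene']['frame'][140:230,220:325],(525,450),interpolation=cv2.INTER_CUBIC)
cv2.imwrite('pics/s5.png',a)
plan([.472,-.265,.069],-2.341)"
```

```text
az now -2.343425414043277 tcp [ 0.4702 -0.2646  0.1422]
dp [-0.013  0.488 -0.007] rot [-0.003 -0.005  0.01 ]
az now -2.343349652733527 tcp [ 0.4717 -0.2656  0.1444]
dp [ 0.001  0.503 -0.005] rot [-0.002 -0.005  0.001]
```

View pics/s5.png

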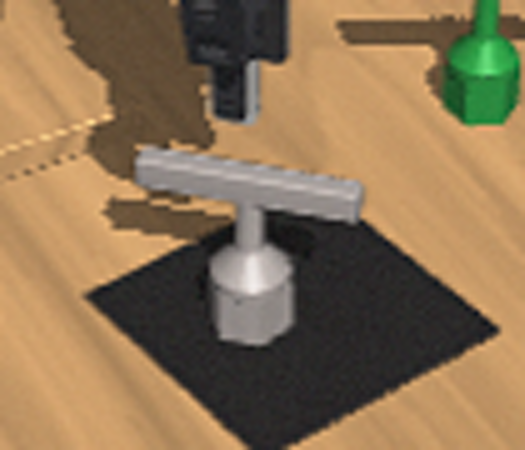

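```bash
python3 -c "
from m import *
S=pickle.load(open('i0.pkl','rb'))['scene']
t=np.array([.4717,-.2656,.15]); n=np.array([.698,.716,0]); x=np.array([-.716,.698,0])
for k in(.021,.03): 
  print(k,[(np.round((proj(S,[t+k*n+a*x])[0]-[220,140])*5,1)).tolist() for a in(-.011,0,.011)])
"
```

```text
0.021 [[207.9, 97.7], [231.2, 101.6], [254.6, 105.6]]
0.03 [[202.0, 109.1], [225.4, 113.1], [249.0, 117.1]]
```

Call:
step_arm:
  rot:
    - [0, 0, 0]
    - [0, 0, 0]
    - [0, 0, 0]
    - [0, 0, 0]
    - [0, 0, 0]
  dp:
    - [-0.007, 0.12, 0]
    - [-0.007, 0.25, 0]
    - [-0.007, 0.38, 0]
    - [-0.007, 0.47, 0]
    - [-0.007, 0.5, 0]
  gripper: [0, 0, 0, 0, 0]

```text
time_s: 17.05
tcp_pos: [0.4726, -0.2658, 0.0691]
tool_rot: [-0.266, -0.655, 0.655, 0.266]
ft_force: [-0.2, -0.0, -0.0]
opening: 0.5
```

Call:
step_arm:
  rot:
    - [0, 0, 0]
    - [0, 0, 0]
    - [0, 0, 0]
    - [0, 0, 0]
    - [0, 0, 0]
  dp:
    - [0, 0, 0]
    - [0, 0, 0]
    - [0, 0, 0]
    - [0, 0, 0]
    - [0, 0, 0]
  gripper: [-0.3, -0.5, -0.6, -0.8, -1]
  grip_force: 120

```text
time_s: 17.55
tcp_pos: [0.4732, -0.2664, 0.0704]
tool_rot: [-0.266, -0.655, 0.656, 0.266]
ft_force: [-1.0, -0.4, 5.9]
opening: 0.142
```

```bash
python3 -c "
from h import *
plan([.472,-.265,.069],-2.341);st()
i={n:grab(n) for n in('scene','top')}
a=cv2.resize(i['scene']['frame'][140:230,220:325],(525,450),interpolation=cv2.INTER_CUBIC)
cv2.imwrite('pics/s6.png',a)
plan([.472,-.265,.069],-2.341)"
```

```text
az now -2.3421240778137267 tcp [ 0.4732 -0.2664  0.0704]
dp [ 0.012  0.009 -0.001] rot [-0.002 -0.002 -0.003]
t 17.55 tcp [ 0.4732 -0.2664  0.0704] op 0.14182039937491034 F [-1.03 -0.43  5.92] M [-0.003  0.201 -0.028]
q [-5.900e-01  4.350e-01  1.777e+00 -1.000e-03  9.280e-01  1.753e+00]
R [[-0.717, 0.0, -0.697], [0.697, -0.002, -0.717], [-0.001, -1.0, 0.001]]
az now -2.3421760368041724 tcp [ 0.4732 -0.2664  0.0704]
dp [ 0.012  0.009 -0.001] rot [-0.002 -0.002 -0.003]
```

View pics/s6.png

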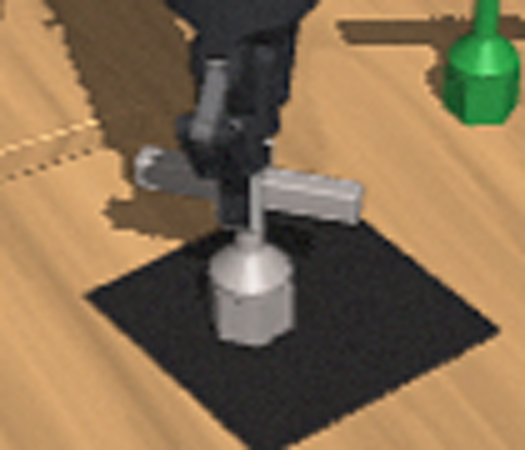

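Call:
step_arm:
  rot:
    - [0, 0, 0]
    - [0, 0, 0]
    - [0, 0, 0]
    - [0, 0, 0]
    - [0, 0, 0]
  dp:
    - [0, -0.1, 0]
    - [0, -0.3, 0]
    - [0, -0.5, 0]
    - [0, -0.7, 0]
    - [0, -0.9, 0]
  gripper: [-1, -1, -1, -1, -1]

```text
time_s: 18.15
tcp_pos: [0.4725, -0.2657, 0.2061]
tool_rot: [-0.266, -0.655, 0.655, 0.266]
ft_force: [-0.1, -0.3, -2.4]
opening: 0.141
```

Call:
step_arm:
  rot:
    - [0, -0.1, 0]
    - [0, -0.3, 0]
    - [0, -0.5, 0]
    - [0, -0.7, 0]
    - [0, -0.9, 0]
  dp:
    - [0, 0, 0]
    - [0, 0, 0]
    - [0, 0, 0]
    - [0, 0, 0]
    - [0, 0, 0]
  gripper: [-1, -1, -1, -1, -1]

```text
time_s: 18.65
tcp_pos: [0.4719, -0.2653, 0.2057]
tool_rot: [0.111, 0.698, -0.698, -0.112]
ft_force: [0.2, 0.5, -2.6]
opening: 0.141
```

Call:
step_arm:
  rot:
    - [0, -0.2, 0]
    - [0, -0.4, 0]
    - [0, -0.6, 0]
    - [0, -0.8, 0]
    - [0, -1, 0]
  dp:
    - [0, 0, 0]
    - [0, 0, 0]
    - [0, 0, 0]
    - [0, 0, 0]
    - [0, 0, 0]
  gripper: [-1, -1, -1, -1, -1]

```text
time_s: 19.15
tcp_pos: [0.4713, -0.2648, 0.2052]
tool_rot: [-0.067, 0.705, -0.704, 0.065]
ft_force: [-0.3, -0.3, -1.5]
opening: 0.137
```

```bash
python3 -c "
from h import *
st();plan([.570,.0675,.2],-.838)"
```

```text
t 19.15 tcp [ 0.4713 -0.2648  0.2052] op 0.13703123992804678 F [-0.31 -0.33 -1.54] M [-0.029 -0.025  0.04 ]
q [-0.59   0.282  1.614 -0.     1.248  0.795]
R [[-0.983, -0.002, 0.185], [-0.185, 0.001, -0.983], [0.002, -1.0, -0.002]]
az now -1.3843289023947771 tcp [ 0.4713 -0.2648  0.2052]
dp [-1.057  0.036 -2.055] rot [ 0.004 -1.093  0.003]
```

Call:
step_arm:
  rot:
    - [0, 0, 0]
    - [0, 0, 0]
    - [0, 0, 0]
    - [0, 0, 0]
    - [0, 0, 0]
  dp:
    - [-0.08, 0, -0.15]
    - [-0.2, 0, -0.4]
    - [-0.32, 0, -0.65]
    - [-0.45, 0, -0.9]
    - [-0.5, 0, -1]
  gripper: [-1, -1, -1, -1, -1]

```text
time_s: 19.65
tcp_pos: [0.5171, -0.0998, 0.2049]
tool_rot: [-0.068, 0.705, -0.703, 0.066]
ft_force: [0.4, -1.0, -3.3]
opening: 0.137
```

Call:
step_arm:
  rot:
    - [0, -0.2, 0]
    - [0, -0.4, 0]
    - [0, -0.6, 0]
    - [0, -0.8, 0]
    - [0, -1, 0]
  dp:
    - [-0.12, 0, -0.25]
    - [-0.25, 0, -0.5]
    - [-0.37, 0, -0.75]
    - [-0.45, 0, -0.9]
    - [-0.5, 0, -1]
  gripper: [-1, -1, -1, -1, -1]

```text
time_s: 20.15
tcp_pos: [0.5625, 0.064, 0.2048]
tool_rot: [-0.242, 0.667, -0.663, 0.24]
ft_force: [0.3, -0.4, -3.5]
opening: 0.138
```

```bash
python3 -c "
from h import *
st();plan([.570,.0675,.18],-.838)"
```

```text
t 20.15 tcp [0.5625 0.064  0.2048] op 0.1384422183737542 F [ 0.34 -0.41 -3.51] M [-0.017  0.002  0.043]
q [0.036 0.318 1.561 0.005 1.267 0.91 ]
R [[-0.768, -0.004, 0.64], [-0.64, 0.004, -0.768], [0.0, -1.0, -0.006]]
az now -0.8761400742425819 tcp [0.5625 0.064  0.2048]
dp [-0.054  0.165  0.015] rot [ 0.012 -0.076  0.   ]
```

Call:
step_arm:
  rot:
    - [0.01, -0.04, 0]
    - [0.012, -0.076, 0]
    - [0.012, -0.076, 0]
    - [0.012, -0.076, 0]
    - [0.012, -0.076, 0]
  dp:
    - [-0.03, 0.05, 0.01]
    - [-0.054, 0.1, 0.015]
    - [-0.054, 0.18, 0.015]
    - [-0.054, 0.24, 0.015]
    - [-0.054, 0.24, 0.015]
  gripper: [-1, -1, -1, -1, -1]

```text
time_s: 20.65
tcp_pos: [0.568, 0.0665, 0.1663]
tool_rot: [-0.254, 0.661, -0.66, 0.251]
ft_force: [-0.8, -0.9, -3.2]
opening: 0.139
```

```bash
python3 -c "
from h import *
st();plan([.570,.0675,.14],-.838)
i={n:grab(n) for n in('scene','top')}
import pickle;pickle.dump(i,open('i3.pkl','wb'))
a=cv2.resize(i['scene']['frame'][230:330,250:360],(550,500),interpolation=cv2.INTER_CUBIC)
cv2.imwrite('pics/s7.png',a)
b=cv2.resize(i['top']['frame'][150:230,160:250],(540,480),interpolation=cv2.INTER_CUBIC)
cv2.imwrite('pics/t7.png',b)
plan([.570,.0675,.14],-.838)"
```

```text
t 20.65 tcp [0.568  0.0665 0.1663] op 0.13850039163806682 F [-0.76 -0.93 -3.2 ] M [-0.011  0.026  0.012]
q [ 0.043  0.361  1.6   -0.     1.186  0.883]
R [[-0.745, -0.005, 0.667], [-0.667, -0.001, -0.745], [0.004, -1.0, -0.003]]
az now -0.8401887928167898 tcp [0.568  0.0665 0.1663]
dp [-0.015  0.176  0.004] rot [ 0.006 -0.004  0.009]
az now -0.8396164692490452 tcp [0.5695 0.0668 0.1681]
dp [-0.006  0.188 -0.001] rot [ 0.002 -0.003  0.003]
```

View pics/s7.png

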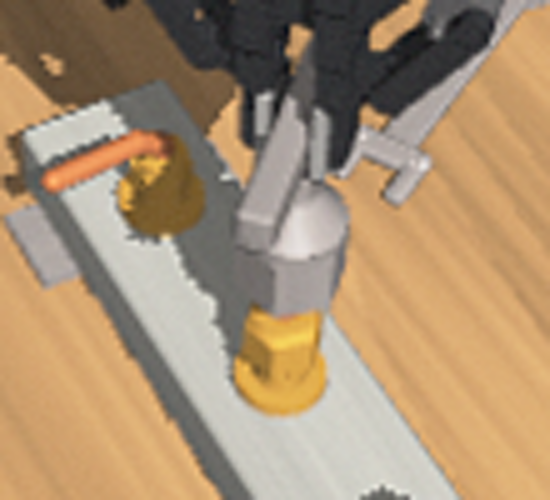

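View pics/t7.png

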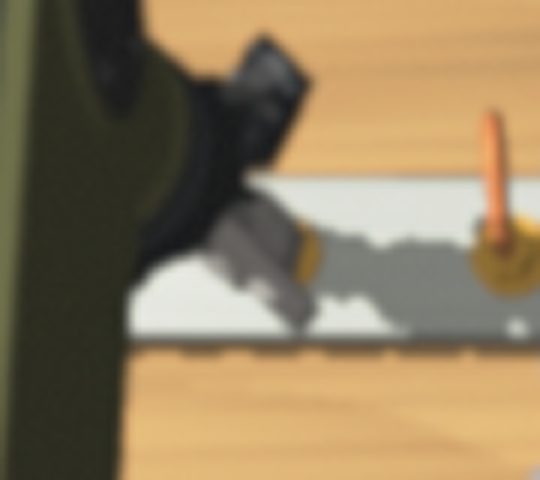

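```bash
python3 - <<'E'
from m import *
i=pickle.load(open('i3.pkl','rb'));S=i['scene'];f=S['frame'].astype(int)
for r in range(278,296,1):
    print(r,[int(v) for v in f[r,292:326].sum(1)//3],)
hsv=cv2.cvtColor(S['frame'],cv2.COLOR_BGR2HSV)
for r in range(292,314):
    w=np.nonzero((hsv[r,285:330,1]>130))[0]+285
    if len(w): print(r,w.min(),w.max(),(w.min()+w.max())/2)
for G in([.570,.0675],[.5695,.0668]): print(np.round(proj(S,[[*G,.046],[*G,.1007],[*G,.11],[*G,.118]]),2).tolist())
E
```

```text
278 [106, 107, 106, 104, 107, 117, 127, 130, 143, 144, 144, 151, 131, 167, 202, 213, 218, 224, 223, 217, 207, 200, 197, 194, 189, 176, 130, 136, 154, 155, 161, 162, 167, 170]
279 [105, 103, 106, 103, 105, 96, 99, 115, 138, 137, 137, 149, 162, 192, 211, 216, 219, 225, 225, 220, 212, 203, 196, 190, 169, 144, 115, 144, 160, 156, 154, 158, 164, 168]
280 [104, 104, 105, 103, 104, 110, 108, 90, 92, 99, 114, 136, 175, 191, 202, 216, 220, 225, 225, 220, 202, 194, 178, 154, 145, 127, 114, 159, 170, 160, 153, 157, 160, 166]
281 [106, 104, 104, 103, 106, 109, 110, 109, 109, 113, 124, 131, 135, 148, 165, 191, 200, 205, 208, 188, 137, 148, 152, 154, 157, 120, 110, 155, 169, 166, 159, 156, 159, 161]
282 [104, 103, 104, 105, 103, 111, 108, 106, 111, 106, 116, 124, 142, 147, 150, 153, 154, 155, 155, 159, 157, 156, 159, 166, 157, 122, 109, 159, 170, 167, 164, 155, 154, 158]
283 [106, 105, 105, 103, 107, 110, 108, 108, 109, 108, 111, 111, 137, 158, 161, 156, 159, 159, 159, 158, 159, 160, 164, 163, 148, 118, 113, 171, 171, 167, 165, 160, 157, 155]
284 [109, 105, 104, 101, 104, 109, 108, 107, 110, 109, 
[... 1862 characters left out ...]
65]
295 [204, 165, 115, 103, 105, 103, 104, 130, 135, 140, 150, 158, 159, 160, 159, 158, 159, 159, 163, 166, 169, 139, 169, 201, 206, 176, 168, 170, 169, 169, 168, 164, 161, 162]
292 300 302 301.0
293 300 313 306.5
294 299 313 306.0
295 299 313 306.0
296 299 313 306.0
297 299 313 306.0
298 299 313 306.0
299 299 313 306.0
300 298 313 305.5
301 297 313 305.0
302 297 314 305.5
303 297 314 305.5
304 297 314 305.5
305 297 314 305.5
306 297 314 305.5
307 298 314 306.0
308 298 313 305.5
309 299 313 306.0
310 300 312 306.0
311 302 311 306.5
312 303 307 305.0
[[305.37, 303.58], [306.56, 285.59], [306.77, 282.38], [306.96, 279.57]]
[[305.4, 303.22], [306.6, 285.23], [306.81, 282.01], [306.99, 279.21]]
```

Call:
step_arm:
  rot:
    - [0.002, -0.003, 0.003]
    - [0.002, -0.003, 0.003]
    - [0.002, -0.003, 0.003]
    - [0.002, -0.003, 0.003]
    - [0.002, -0.003, 0.003]
  dp:
    - [-0.006, 0.04, 0]
    - [-0.006, 0.08, 0]
    - [-0.006, 0.11, 0]
    - [-0.006, 0.13, 0]
    - [-0.006, 0.14, 0]
  gripper: [-1, -1, -1, -1, -1]

```text
time_s: 21.25
tcp_pos: [0.5699, 0.0675, 0.1467]
tool_rot: [-0.253, 0.66, -0.66, 0.253]
ft_force: [-0.6, -0.3, -2.4]
opening: 0.141
```

```bash
python3 -c "
from h import *
st();plan([.570,.0675,.14],-.838)"
```

```text
t 21.25 tcp [0.5699 0.0675 0.1467] op 0.1410503366594056 F [-0.59 -0.26 -2.37] M [ 0.097  0.002 -0.388]
q [ 0.044  0.381  1.624 -0.     1.137  0.882]
R [[-0.743, -0.001, 0.669], [-0.669, -0.0, -0.743], [0.0, -1.0, -0.0]]
az now -0.8381700466984696 tcp [0.5699 0.0675 0.1467]
dp [-0.001  0.044  0.   ] rot [ 0.001 -0.     0.001]
```

Call:
step_arm:
  rot:
    - [0, 0, 0]
    - [0, 0, 0]
    - [0, 0, 0]
    - [0, 0, 0]
    - [0, 0, 0]
  dp:
    - [0, 0.01, 0]
    - [0, 0.02, 0]
    - [0, 0.03, 0]
    - [0, 0.04, 0]
    - [0, 0.05, 0]
  gripper: [-1, -1, -1, -1, -1]

```text
time_s: 21.75
tcp_pos: [0.5701, 0.0678, 0.1392]
tool_rot: [-0.253, 0.66, -0.66, 0.253]
ft_force: [-0.5, 1.4, -2.3]
opening: 0.138
```

```bash
python3 -c "
from h import *
st();plan([.570,.0675,.13],-.838)"
```

```text
t 21.75 tcp [0.5701 0.0678 0.1392] op 0.13806270219180036 F [-0.47  1.38 -2.33] M [ 0.48  -0.124 -0.118]
q [4.400e-02 3.890e-01 1.633e+00 1.000e-03 1.119e+00 8.830e-01]
R [[-0.744, -0.0, 0.669], [-0.669, 0.001, -0.744], [-0.0, -1.0, -0.0]]
az now -0.8383391841600305 tcp [0.5701 0.0678 0.1392]
dp [0.002 0.061 0.001] rot [ 0.001 -0.001 -0.001]
```

Call:
step_arm:
  rot:
    - [0, 0, 0]
    - [0, 0, 0]
    - [0, 0, 0]
    - [0, 0, 0]
    - [0, 0, 0]
  dp:
    - [0, 0.01, 0]
    - [0, 0.02, 0]
    - [0, 0.03, 0]
    - [0, 0.04, 0]
    - [0, 0.05, 0]
  gripper: [-1, -1, -1, -1, -1]

```text
time_s: 22.25
tcp_pos: [0.5701, 0.0679, 0.1316]
tool_rot: [-0.253, 0.66, -0.66, 0.253]
ft_force: [-0.3, 3.4, -2.5]
opening: 0.141
```

```bash
python3 -c "
from h import *
st()"
```

```text
t 22.25 tcp [0.5701 0.0679 0.1316] op 0.14057435111556044 F [-0.31  3.38 -2.53] M [ 0.602 -0.03   0.823]
q [4.500e-02 3.970e-01 1.642e+00 1.000e-03 1.102e+00 8.820e-01]
R [[-0.743, 0.0, 0.669], [-0.669, 0.001, -0.743], [-0.001, -1.0, -0.001]]
```

Call:
step_arm:
  rot:
    - [0, 0, 0]
    - [0, 0, 0]
    - [0, 0, 0]
    - [0, 0, 0]
    - [0, 0, 0]
  dp:
    - [0, 0.004, 0]
    - [0, 0.008, 0]
    - [0, 0.012, 0]
    - [0, 0.015, 0]
    - [0, 0.015, 0]
  gripper: [-1, -1, -1, -1, -1]

```text
time_s: 22.75
tcp_pos: [0.5701, 0.0679, 0.1294]
tool_rot: [-0.253, 0.66, -0.66, 0.253]
ft_force: [-0.6, 2.6, -1.5]
opening: 0.141
```

```bash
python3 -c "
from h import *
st();plan([.57,.0675,.13],-.838)"
```

```text
t 22.75 tcp [0.5701 0.0679 0.1294] op 0.14122540254115307 F [-0.56  2.6  -1.55] M [ 0.696  0.111 -0.33 ]
q [4.500e-02 4.000e-01 1.645e+00 1.000e-03 1.097e+00 8.820e-01]
R [[-0.743, 0.0, 0.669], [-0.669, 0.001, -0.743], [-0.001, -1.0, -0.001]]
az now -0.8382029290388667 tcp [0.5701 0.0679 0.1294]
dp [ 0.003 -0.004  0.002] rot [ 0.001 -0.    -0.001]
```

Call:
step_arm:
  rot:
    - [0, 0.04, 0]
    - [0, 0.08, 0]
    - [0, 0.12, 0]
    - [0, 0.16, 0]
    - [0, 0.2, 0]
  dp:
    - [0, 0, 0]
    - [0, 0, 0]
    - [0, 0, 0]
    - [0, 0, 0]
    - [0, 0, 0]
  gripper: [-1, -1, -1, -1, -1]

```text
time_s: 23.25
tcp_pos: [0.5705, 0.0681, 0.1295]
tool_rot: [-0.219, 0.672, -0.672, 0.22]
ft_force: [1.0, 4.2, -2.6]
opening: 0.14
```

```bash
python3 -c "
from h import *
st()"
```

```text
t 23.25 tcp [0.5705 0.0681 0.1295] op 0.14008245358018415 F [ 1.04  4.21 -2.57] M [ 0.769 -0.318  0.871]
q [4.500e-02 4.000e-01 1.644e+00 1.000e-03 1.097e+00 9.840e-01]
R [[-0.807, 0.001, 0.59], [-0.59, 0.001, -0.807], [-0.001, -1.0, -0.0]]
```

Call:
step_arm:
  rot:
    - [0, 0.02, 0]
    - [0, 0.04, 0]
    - [0, 0.06, 0]
    - [0, 0.08, 0]
    - [0, 0.1, 0]
  dp:
    - [0, 0, 0]
    - [0, 0, 0]
    - [0, 0, 0]
    - [0, 0, 0]
    - [0, 0, 0]
  gripper: [-1, -1, -1, -1, -1]

```text
time_s: 23.75
tcp_pos: [0.5707, 0.0681, 0.1295]
tool_rot: [-0.202, 0.678, -0.677, 0.203]
ft_force: [1.8, 4.1, -3.0]
opening: 0.136
```

```bash
python3 -c "
from h import *
st()"
```

```text
t 23.75 tcp [0.5707 0.0681 0.1295] op 0.13596889823163244 F [ 1.76  4.13 -3.  ] M [ 0.71  -0.293  0.738]
q [4.500e-02 4.000e-01 1.644e+00 1.000e-03 1.096e+00 1.035e+00]
R [[-0.836, 0.001, 0.548], [-0.548, 0.001, -0.836], [-0.002, -1.0, -0.0]]
```

Call:
step_arm:
  rot:
    - [0, 0.02, 0]
    - [0, 0.04, 0]
    - [0, 0.06, 0]
    - [0, 0.08, 0]
    - [0, 0.1, 0]
  dp:
    - [0, 0, 0]
    - [0, 0, 0]
    - [0, 0, 0]
    - [0, 0, 0]
    - [0, 0, 0]
  gripper: [-1, -1, -1, -1, -1]

```text
time_s: 24.25
tcp_pos: [0.5707, 0.0681, 0.1296]
tool_rot: [-0.184, 0.683, -0.682, 0.186]
ft_force: [1.1, 3.6, -1.5]
opening: 0.137
```

```bash
python3 -c "
from h import *
st();plan([.57,.0675,.13],-.838)"
```

```text
t 24.25 tcp [0.5707 0.0681 0.1296] op 0.13705474295030284 F [ 1.06  3.55 -1.49] M [ 0.594 -0.39   0.189]
q [4.500e-02 4.000e-01 1.644e+00 1.000e-03 1.096e+00 1.085e+00]
R [[-0.863, 0.001, 0.505], [-0.505, 0.001, -0.863], [-0.002, -1.0, -0.0]]
az now -1.041401462133799 tcp [0.5707 0.0681 0.1296]
dp [ 0.006 -0.003  0.001] rot [ 0.    -0.407 -0.004]
```

Call:
step_arm:
  rot:
    - [0, 0.04, 0]
    - [0, 0.08, 0]
    - [0, 0.12, 0]
    - [0, 0.16, 0]
    - [0, 0.2, 0]
  dp:
    - [0, 0, 0]
    - [0, 0, 0]
    - [0, 0, 0]
    - [0, 0, 0]
    - [0, 0, 0]
  gripper: [-1, -1, -1, -1, -1]

```text
time_s: 24.75
tcp_pos: [0.5709, 0.0681, 0.1297]
tool_rot: [-0.15, 0.691, -0.691, 0.151]
ft_force: [2.0, 4.3, -2.3]
opening: 0.138
```

```bash
python3 -c "
from h import *
st()"
```

```text
t 24.75 tcp [0.5709 0.0681 0.1297] op 0.13801619068178703 F [ 2.02  4.29 -2.34] M [ 0.72  -0.261  0.924]
q [4.500e-02 4.000e-01 1.644e+00 1.000e-03 1.096e+00 1.186e+00]
R [[-0.909, 0.002, 0.416], [-0.416, 0.001, -0.909], [-0.002, -1.0, 0.0]]
```

Call:
step_arm:
  rot:
    - [0, 0.04, 0]
    - [0, 0.08, 0]
    - [0, 0.12, 0]
    - [0, 0.16, 0]
    - [0, 0.2, 0]
  dp:
    - [0, 0, 0]
    - [0, 0, 0]
    - [0, 0, 0]
    - [0, 0, 0]
    - [0, 0, 0]
  gripper: [-1, -1, -1, -1, -1]

```text
time_s: 25.25
tcp_pos: [0.571, 0.068, 0.1297]
tool_rot: [-0.115, 0.698, -0.698, 0.116]
ft_force: [2.0, 3.0, -3.5]
opening: 0.142
```

```bash
python3 -c "
from h import *
st();plan([.57,.0675,.13],-.838)
i={n:grab(n) for n in('scene','top')}
a=cv2.resize(i['scene']['frame'][230:330,250:360],(550,500),interpolation=cv2.INTER_CUBIC)
cv2.imwrite('pics/s8.png',a)"
```

```text
t 25.25 tcp [0.571  0.068  0.1297] op 0.142139370893856 F [ 2.03  2.97 -3.49] M [ 0.639 -0.322  0.949]
q [0.045 0.4   1.644 0.    1.096 1.288]
R [[-0.947, 0.002, 0.322], [-0.322, 0.0, -0.947], [-0.002, -1.0, 0.0]]
az now -1.2429496577903523 tcp [0.571  0.068  0.1297]
dp [ 0.007 -0.002  0.001] rot [-0.001 -0.81  -0.004]
```

View pics/s8.png

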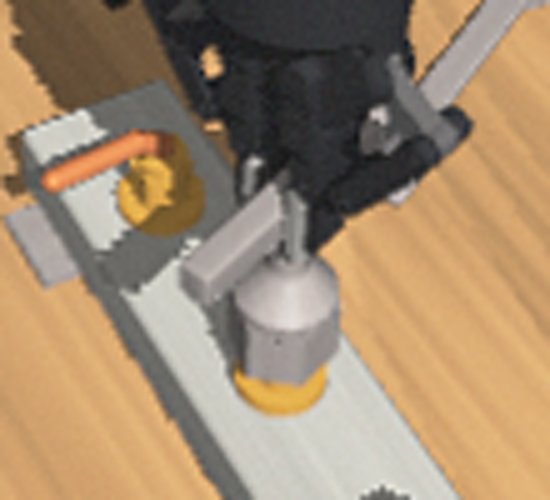

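Call:
step_arm:
  rot:
    - [0, 0.08, 0]
    - [0, 0.16, 0]
    - [0, 0.24, 0]
    - [0, 0.32, 0]
    - [0, 0.4, 0]
  dp:
    - [0, 0, 0]
    - [0, 0, 0]
    - [0, 0, 0]
    - [0, 0, 0]
    - [0, 0, 0]
  gripper: [-1, -1, -1, -1, -1]

```text
time_s: 25.85
tcp_pos: [0.5711, 0.0677, 0.1297]
tool_rot: [0.044, -0.706, 0.706, -0.046]
ft_force: [1.8, 1.7, -3.5]
opening: 0.133
```

```bash
python3 -c "
from h import *
st()"
```

```text
t 25.85 tcp [0.5711 0.0677 0.1297] op 0.13285487736374452 F [ 1.83  1.67 -3.53] M [ 0.453 -0.336  0.901]
q [ 0.045  0.4    1.644 -0.     1.096  1.488]
R [[-0.992, 0.002, 0.127], [-0.127, 0.0, -0.992], [-0.002, -1.0, 0.0]]
```

Call:
step_arm:
  rot:
    - [0, 0.08, 0]
    - [0, 0.16, 0]
    - [0, 0.24, 0]
    - [0, 0.32, 0]
    - [0, 0.4, 0]
  dp:
    - [0, 0, 0]
    - [0, 0, 0]
    - [0, 0, 0]
    - [0, 0, 0]
    - [0, 0, 0]
  gripper: [-1, -1, -1, -1, -1]

```text
time_s: 26.35
tcp_pos: [0.5712, 0.0674, 0.1297]
tool_rot: [-0.027, -0.706, 0.707, 0.025]
ft_force: [1.9, 1.7, -3.4]
opening: 0.141
```

```bash
python3 -c "
from h import *
st()"
```

```text
t 26.35 tcp [0.5712 0.0674 0.1297] op 0.14094517554321392 F [ 1.89  1.72 -3.41] M [ 0.512 -0.361  0.973]
q [ 4.400e-02  4.000e-01  1.644e+00 -1.000e-03  1.096e+00  1.690e+00]
R [[-0.997, 0.002, -0.074], [0.074, -0.0, -0.997], [-0.002, -1.0, 0.0]]
```

Call:
step_arm:
  rot:
    - [0, 0.08, 0]
    - [0, 0.16, 0]
    - [0, 0.24, 0]
    - [0, 0.32, 0]
    - [0, 0.4, 0]
  dp:
    - [0, 0, 0]
    - [0, 0, 0]
    - [0, 0, 0]
    - [0, 0, 0]
    - [0, 0, 0]
  gripper: [-1, -1, -1, -1, -1]

```text
time_s: 26.85
tcp_pos: [0.5712, 0.067, 0.1297]
tool_rot: [-0.098, -0.7, 0.701, 0.096]
ft_force: [1.5, 1.5, -3.4]
opening: 0.139
```

```bash
python3 -c "
from h import *
st();plan([.57,.0675,.13],-2.0)
i={n:grab(n) for n in('scene','top')}
import pickle;pickle.dump(i,open('i4.pkl','wb'))
a=cv2.resize(i['scene']['frame'][230:330,250:360],(550,500),interpolation=cv2.INTER_CUBIC)
cv2.imwrite('pics/s9.png',a)"
```

```text
t 26.85 tcp [0.5712 0.067  0.1297] op 0.138989876761898 F [ 1.5   1.52 -3.38] M [ 0.49  -0.34   0.936]
q [ 4.400e-02  4.000e-01  1.644e+00 -1.000e-03  1.096e+00  1.891e+00]
R [[-0.962, 0.002, -0.272], [0.272, -0.001, -0.962], [-0.003, -1.0, 0.0]]
az now -1.8466807267806615 tcp [0.5712 0.067  0.1297]
dp [ 0.009 -0.002 -0.001] rot [-0.001  0.307 -0.005]
```

View pics/s9.png

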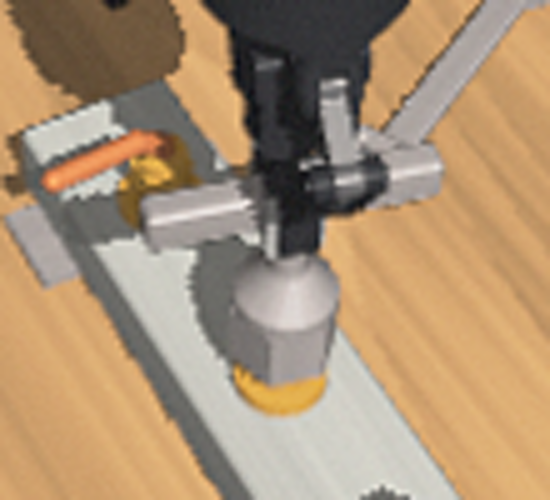

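Call:
step_arm:
  rot:
    - [0, 0.06, 0]
    - [0, 0.12, 0]
    - [0, 0.18, 0]
    - [0, 0.24, 0]
    - [0, 0.3, 0]
  dp:
    - [0, 0, 0]
    - [0, 0, 0]
    - [0, 0, 0]
    - [0, 0, 0]
    - [0, 0, 0]
  gripper: [-1, -1, -1, -1, -1]

```text
time_s: 27.45
tcp_pos: [0.5712, 0.0668, 0.1297]
tool_rot: [-0.15, -0.691, 0.691, 0.149]
ft_force: [1.9, 0.5, -1.7]
opening: 0.143
```

```bash
python3 -c "
from h import *
st();plan([.57,.0675,.13],-2.0)
i={n:grab(n) for n in('scene','top')}
import pickle;pickle.dump(i,open('i5.pkl','wb'))
a=cv2.resize(i['scene']['frame'][230:330,250:360],(550,500),interpolation=cv2.INTER_CUBIC)
cv2.imwrite('pics/s10.png',a)
t=np.array([.5705,.0675]);b=-2.0+np.pi/2
for s in(-1,1): print((proj(i['scene'],[[*(t+s*.055*np.array([np.cos(b),np.sin(b)])),.156]])[0]-[250,230])*5)"
```

```text
t 27.45 tcp [0.5712 0.0668 0.1297] op 0.14289492459172654 F [ 1.86  0.5  -1.72] M [ 0.396 -0.317  0.93 ]
q [ 4.400e-02  4.000e-01  1.644e+00 -2.000e-03  1.096e+00  2.042e+00]
R [[-0.91, 0.002, -0.414], [0.414, -0.001, -0.91], [-0.003, -1.0, 0.0]]
az now -1.9971246464975654 tcp [0.5712 0.0668 0.1297]
dp [ 0.009 -0.002 -0.001] rot [-0.001  0.006 -0.005]
[442.62670656 170.41840148]
[132.01397391 187.78038827]
```

View pics/s10.png

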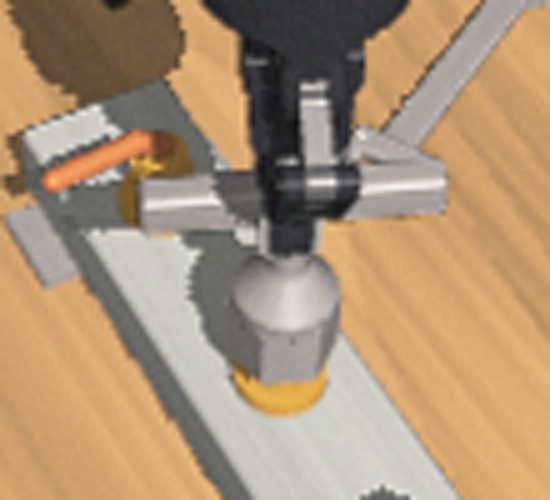

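Call:
step_arm:
  rot:
    - [0, -0.06, 0]
    - [0, -0.12, 0]
    - [0, -0.18, 0]
    - [0, -0.26, 0]
    - [0, -0.28, 0]
  dp:
    - [0, 0, 0]
    - [0, 0, 0]
    - [0, 0, 0]
    - [0, 0, 0]
    - [0, 0, 0]
  gripper: [-1, -1, -1, -1, -1]

```text
time_s: 28.05
tcp_pos: [0.5712, 0.0669, 0.1297]
tool_rot: [-0.101, -0.7, 0.7, 0.1]
ft_force: [1.6, 0.6, -3.8]
opening: 0.137
```

```bash
python3 -c "
from h import *
st()"
```

```text
t 28.05 tcp [0.5712 0.0669 0.1297] op 0.13745658483997933 F [ 1.6   0.62 -3.81] M [ 0.484 -0.323 -0.756]
q [ 4.400e-02  4.000e-01  1.644e+00 -1.000e-03  1.096e+00  1.901e+00]
R [[-0.959, 0.002, -0.282], [0.282, -0.001, -0.959], [-0.002, -1.0, 0.0]]
```

Call:
step_arm:
  rot:
    - [0, 0, 0]
    - [0, 0, 0]
    - [0, 0, 0]
    - [0, 0, 0]
    - [0, 0, 0]
  dp:
    - [0, -0.03, 0]
    - [0, -0.08, 0]
    - [0, -0.15, 0]
    - [0, -0.25, 0]
    - [0, -0.4, 0]
  gripper: [-1, -1, -1, -1, -1]

```text
time_s: 28.55
tcp_pos: [0.5707, 0.066, 0.191]
tool_rot: [-0.101, -0.699, 0.701, 0.1]
ft_force: [-0.2, 0.0, -2.6]
opening: 0.137
```

```bash
python3 -c "
from h import *
st();plan([.4515,-.262,.2],-2.0)"
```

```text
t 28.55 tcp [0.5707 0.066  0.191 ] op 0.13668922570510963 F [-0.2   0.05 -2.59] M [ 0.024 -0.034 -0.004]
q [ 0.043  0.339  1.566 -0.003  1.235  1.901]
R [[-0.959, 0.002, -0.282], [0.282, -0.003, -0.959], [-0.002, -1.0, 0.002]]
az now -1.8566395369745279 tcp [0.5707 0.066  0.191 ]
dp [ 0.146 -0.056  2.322] rot [-0.004  0.287 -0.005]
```

Call:
step_arm:
  rot:
    - [0, 0, 0]
    - [0, 0, 0]
    - [0, 0, 0]
    - [0, 0, 0]
    - [0, 0, 0]
  dp:
    - [0.01, -0.05, 0.15]
    - [0.02, -0.05, 0.4]
    - [0.04, -0.05, 0.65]
    - [0.06, -0.05, 0.9]
    - [0.07, -0.05, 1]
  gripper: [-1, -1, -1, -1, -1]

```text
time_s: 29.05
tcp_pos: [0.5174, -0.0786, 0.2008]
tool_rot: [-0.103, -0.698, 0.702, 0.1]
ft_force: [1.0, -0.1, -2.0]
opening: 0.133
```

Call:
step_arm:
  rot:
    - [0, 0, 0]
    - [0, 0, 0]
    - [0, 0, 0]
    - [0, 0, 0]
    - [0, 0, 0]
  dp:
    - [0.01, 0, 0.25]
    - [0.03, 0, 0.5]
    - [0.05, 0, 0.75]
    - [0.07, 0, 0.95]
    - [0.07, 0, 1]
  gripper: [-1, -1, -1, -1, -1]

```text
time_s: 29.55
tcp_pos: [0.464, -0.2229, 0.2033]
tool_rot: [-0.105, -0.696, 0.703, 0.1]
ft_force: [-0.6, 0.4, -2.9]
opening: 0.14
```

```bash
python3 -c "
from h import *
st();plan([.4515,-.262,.1],-1.857)
i={n:grab(n) for n in('scene','top')}
import pickle;pickle.dump(i,open('i6.pkl','wb'))
a=cv2.resize(i['scene']['frame'][275:325,280:335],None,fx=10,fy=10,interpolation=0)
cv2.imwrite('pics/s11.png',a)"
```

```text
t 29.55 tcp [ 0.464  -0.2229  0.2033] op 0.13953967668312509 F [-0.6   0.38 -2.9 ] M [ 0.056 -0.026  0.004]
q [-0.525  0.243  1.677 -0.007  1.212  1.339]
R [[-0.958, 0.005, -0.287], [0.287, -0.01, -0.958], [-0.007, -1.0, 0.008]]
az now -1.861965148740654 tcp [ 0.464  -0.2229  0.2033]
dp [0.01  0.691 0.268] rot [-0.016 -0.01  -0.015]
```

View pics/s11.png

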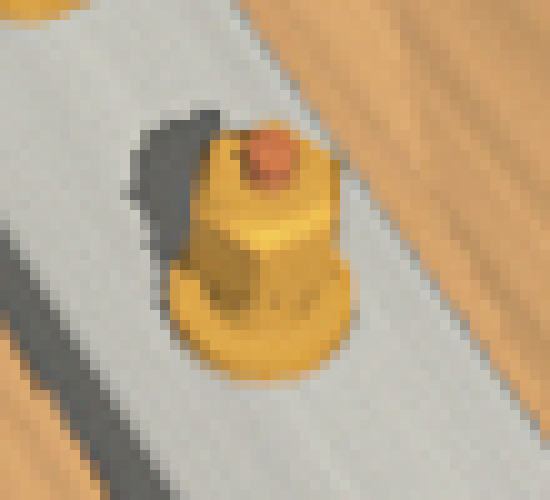

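```bash
python3 - <<'E'
from m import *
S=pickle.load(open('i6.pkl','rb'))['scene'];S2=pickle.load(open('i2.pkl','rb'))['scene'];S0=pickle.load(open('i0.pkl','rb'))['scene']
G=np.array([.5697,.0675])
print(proj(S,[[*G,.046],[*G,.065]]))
for az in range(0,60,5):
    c=[np.round(proj(S,[[*(G+.0155*np.array([np.cos(t),np.sin(t)])),.066]])[0,0],1) for t in np.radians(az+30+60*np.arange(-1,3))]
    print(az,c)
# row profiles across flats, rows 297..303
for n,I in(("start",S0),("ftight",S2),("now",S)):
    print(n,[int(v) for v in I['frame'][298:302,296:318].astype(int).sum(2).mean(0)/3])
E
```

```text
Traceback (most recent call last):
KeyError: 'scene'
```

```bash
python3 - <<'E'
from m import *
S=pickle.load(open('i6.pkl','rb'))['scene'];S2=pickle.load(open('i2.pkl','rb'));S0=pickle.load(open('i0.pkl','rb'))['scene']
G=np.array([.5697,.0675])
print(proj(S,[[*G,.046],[*G,.065]]))
for az in range(0,60,5):
    c=[float(np.round(proj(S,[[*(G+.0155*np.array([np.cos(t),np.sin(t)])),.066]])[0,0],1)) for t in np.radians(az+30+60*np.arange(-1,3))]
    print(az,c)
for n,I in(("start",S0),("ftight",S2),("now",S)):
    print(n,[int(v) for v in I['frame'][299:302,296:318].astype(int).sum(2).mean(0)/3])
a=np.hstack([cv2.resize(I['frame'][280:318,292:320],(250,340),interpolation=cv2.INTER_CUBIC) for I in (S0,S2,S)])
cv2.imwrite('pics/cmp.png',a)
E
```

```text
[[305.50326188 303.52357739]
 [305.90810321 297.44916072]]
0 [297.7, 301.9, 310.2, 314.1]
5 [297.8, 302.6, 310.8, 314.1]
10 [297.9, 303.2, 311.4, 314.0]
15 [298.0, 303.9, 311.9, 313.8]
20 [298.2, 304.6, 312.4, 313.6]
25 [298.5, 305.4, 312.8, 313.3]
30 [298.9, 306.1, 313.1, 312.9]
35 [299.2, 306.8, 313.5, 312.5]
40 [299.7, 307.5, 313.7, 312.1]
45 [300.2, 308.2, 313.9, 311.6]
50 [300.7, 308.9, 314.0, 311.0]
55 [301.3, 309.6, 314.1, 310.5]
start [108, 99, 84, 81, 83, 83, 97, 139, 147, 145, 144, 144, 144, 142, 144, 125, 114, 124, 169, 185, 184, 183]
ftight [99, 99, 93, 98, 102, 102, 101, 108, 133, 151, 153, 151, 147, 146, 146, 144, 127, 135, 174, 187, 187, 187]
now [100, 99, 90, 106, 113, 113, 112, 115, 122, 138, 154, 154, 148, 146, 144, 143, 143, 149, 176, 188, 189, 187]
```

View pics/cmp.png

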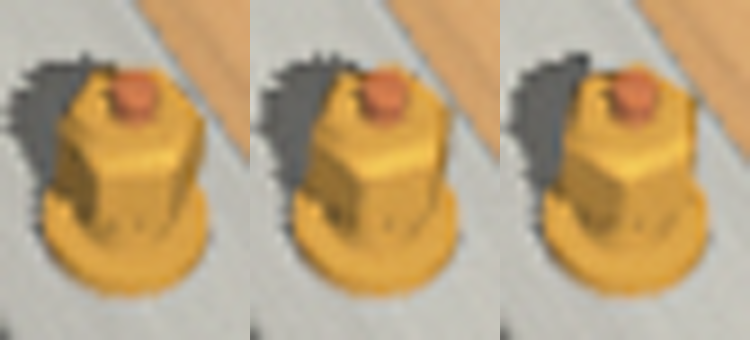

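```bash
python3 - <<'E'
from m import *
S=pickle.load(open('i5.pkl','rb'))['scene']
t=np.array([.5705,.0672])
for az in(-1.85,-1.9,-1.95,-2.0,-2.05):
    b=az+np.pi/2;d=np.array([np.cos(b),np.sin(b)]);n=np.array([-d[1],d[0]])
    out=[]
    for k in(-.007,.007):
        p=proj(S,[[*(t+s*.055*d+k*n),.156] for s in(-1,1)])
        out.append((np.round((p-[250,230])*7,0).tolist(),round(float((p[1,1]-p[0,1])/(p[1,0]-p[0,0])),3)))
    print(az,out)
cv2.imwrite('pics/bar5.png',cv2.resize(S['frame'][258:283,270:345],None,fx=10,fy=10,interpolation=0))
a=S['frame'][230:290,250:350]
cv2.imwrite('pics/bar5.png',cv2.resize(a,None,fx=7,fy=7,interpolation=0))
E
```

```text
-1.85 [([[603.0, 194.0], [183.0, 266.0]], -0.172), ([[620.0, 234.0], [195.0, 308.0]], -0.175)]
-1.9 [([[607.0, 201.0], [182.0, 258.0]], -0.133), ([[622.0, 242.0], [192.0, 300.0]], -0.135)]
-1.95 [([[611.0, 209.0], [182.0, 249.0]], -0.094), ([[623.0, 250.0], [189.0, 292.0]], -0.095)]
-2.0 [([[615.0, 217.0], [182.0, 241.0]], -0.055), ([[624.0, 259.0], [186.0, 283.0]], -0.056)]
-2.05 [([[617.0, 225.0], [183.0, 233.0]], -0.018), ([[624.0, 267.0], [184.0, 275.0]], -0.018)]
```

View pics/bar5.png

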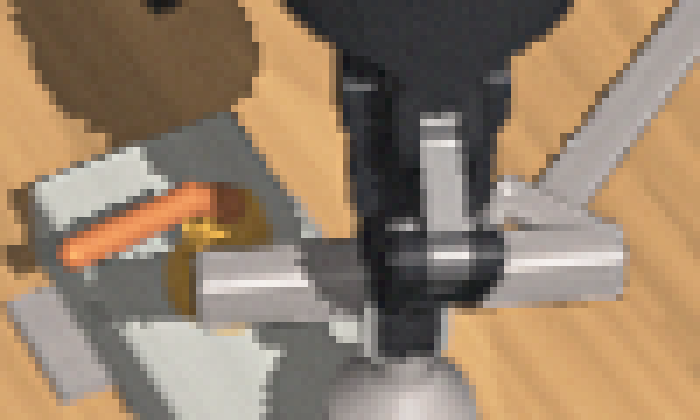

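Call:
step_arm:
  rot:
    - [-0.016, -0.01, -0.015]
    - [-0.016, -0.01, -0.015]
    - [-0.016, -0.01, -0.015]
    - [-0.016, -0.01, -0.015]
    - [-0.016, -0.01, -0.015]
  dp:
    - [0.005, 0.1, 0.1]
    - [0.01, 0.2, 0.2]
    - [0.01, 0.35, 0.26]
    - [0.01, 0.5, 0.26]
    - [0.01, 0.6, 0.26]
  gripper: [-1, -1, -1, -1, -1]

```text
time_s: 30.15
tcp_pos: [0.453, -0.2574, 0.1123]
tool_rot: [0.1, 0.701, -0.699, -0.101]
ft_force: [-0.5, -1.8, -2.3]
opening: 0.138
```

```bash
python3 -c "
from h import *
st();plan([.452,-.261,.0704],-1.857)"
```

```text
t 30.15 tcp [ 0.453  -0.2574  0.1123] op 0.13830538764643902 F [-0.52 -1.77 -2.28] M [-0.06   0.035  0.037]
q [-0.599  0.357  1.777  0.003  1.01   1.255]
R [[-0.96, -0.0, -0.281], [0.281, 0.003, -0.96], [0.001, -1.0, -0.003]]
az now -1.855903916103543 tcp [ 0.453  -0.2574  0.1123]
dp [-0.     0.279  0.026] rot [0.005 0.002 0.002]
```

Call:
step_arm:
  rot:
    - [0.005, 0, 0]
    - [0.005, 0, 0]
    - [0.005, 0, 0]
    - [0.005, 0, 0]
    - [0.005, 0, 0]
  dp:
    - [0, 0.05, 0.02]
    - [0, 0.1, 0.026]
    - [0, 0.15, 0.026]
    - [0, 0.19, 0.026]
    - [0, 0.22, 0.026]
  gripper: [-1, -1, -1, -1, -1]

```text
time_s: 30.65
tcp_pos: [0.4522, -0.261, 0.0792]
tool_rot: [0.1, 0.7, -0.7, -0.101]
ft_force: [0.1, -0.5, -2.3]
opening: 0.138
```

```bash
python3 -c "
from h import *
st();plan([.452,-.261,.0704],-1.857)
i={n:grab(n) for n in('scene','top')}
import pickle;pickle.dump(i,open('i7.pkl','wb'))
a=cv2.resize(i['scene']['frame'][140:240,215:335],(600,500),interpolation=cv2.INTER_CUBIC)
cv2.imwrite('pics/s12.png',a)
print(proj(i['scene'],[[.452,-.261,.01],[.452,-.261,.003]]))"
```

```text
t 30.65 tcp [ 0.4522 -0.261   0.0792] op 0.13766383047767541 F [ 0.11 -0.48 -2.28] M [ 0.013  0.04  -0.004]
q [-0.604  0.401  1.812 -0.     0.929  1.252]
R [[-0.96, -0.001, -0.281], [0.281, 0.0, -0.96], [0.001, -1.0, 0.0]]
az now -1.8557030583528002 tcp [ 0.4522 -0.261   0.0792]
dp [0.001 0.058 0.   ] rot [-0.     0.003  0.001]
[[277.42672895 199.77969775]
 [277.42774447 201.89517682]]
```

View pics/s12.png

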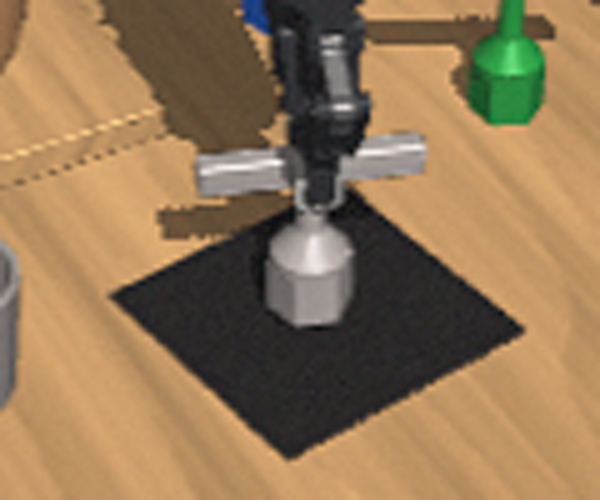

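Call:
step_arm:
  rot:
    - [0, 0, 0]
    - [0, 0, 0]
    - [0, 0, 0]
    - [0, 0, 0]
    - [0, 0, 0]
  dp:
    - [0, 0.012, 0]
    - [0, 0.024, 0]
    - [0, 0.036, 0]
    - [0, 0.048, 0]
    - [0, 0.058, 0]
  gripper: [-1, -1, -1, -1, -1]

```text
time_s: 31.25
tcp_pos: [0.4524, -0.2612, 0.0712]
tool_rot: [0.1, 0.7, -0.7, -0.101]
ft_force: [-3.0, 2.4, 19.2]
opening: 0.142
```

```bash
python3 -c "
from h import *
st();plan([.452,-.261,.0695],-1.857)"
```

```text
t 31.25 tcp [ 0.4524 -0.2612  0.0712] op 0.1420525460494658 F [-3.01  2.44 19.23] M [0.544 0.695 0.042]
q [-0.605  0.412  1.82   0.     0.91   1.252]
R [[-0.96, -0.0, -0.281], [0.281, 0.0, -0.96], [0.0, -1.0, -0.0]]
az now -1.8560736595555507 tcp [ 0.4524 -0.2612  0.0712]
dp [ 0.003  0.012 -0.   ] rot [0.    0.002 0.   ]
```

Call:
step_arm:
  rot:
    - [0, 0, 0]
    - [0, 0, 0]
    - [0, 0, 0]
    - [0, 0, 0]
    - [0, 0, 0]
  dp:
    - [0, 0, 0]
    - [0, 0, 0]
    - [0, 0, 0]
    - [0, 0, 0]
    - [0, 0, 0]
  gripper: [-0.9, -0.75, -0.5, -0.2, 0]
  grip_force: 20

```text
time_s: 31.75
tcp_pos: [0.4526, -0.2614, 0.0714]
tool_rot: [-0.101, -0.7, 0.7, 0.1]
ft_force: [0.0, 0.1, 0.3]
opening: 0.497
```

```bash
python3 -c "
from h import *
st()"
```

```text
t 31.75 tcp [ 0.4526 -0.2614  0.0714] op 0.496819945727446 F [0.   0.09 0.32] M [0.002 0.061 0.024]
q [-0.605  0.412  1.82   0.     0.909  1.251]
R [[-0.96, 0.0, -0.281], [0.281, -0.0, -0.96], [-0.0, -1.0, -0.0]]
```

Call:
step_arm:
  rot:
    - [0, 0, 0]
    - [0, 0, 0]
    - [0, 0, 0]
    - [0, 0, 0]
    - [0, 0, 0]
  dp:
    - [0, -0.05, 0]
    - [0, -0.2, 0]
    - [0, -0.45, 0]
    - [0, -0.7, 0]
    - [0, -0.9, 0]
  gripper: [0, 0, 0, 0, 0]

```text
time_s: 32.25
tcp_pos: [0.453, -0.2616, 0.2091]
tool_rot: [-0.101, -0.7, 0.7, 0.1]
ft_force: [0.5, -0.2, -0.4]
opening: 0.498
```

Call:
step_arm:
  rot:
    - [0, 0, 0]
    - [0, 0, 0]
    - [0, 0, 0]
    - [0, 0, 0]
    - [0, 0, 0]
  dp:
    - [0, -0.1, 0.2]
    - [0, -0.1, 0.4]
    - [0, -0.1, 0.6]
    - [0, -0.1, 0.8]
    - [0, -0.1, 1]
  gripper: [0, 0, 0, 0, 0]

```text
time_s: 32.75
tcp_pos: [0.4103, -0.4066, 0.2251]
tool_rot: [-0.102, -0.699, 0.7, 0.099]
ft_force: [0.2, 0.2, -0.1]
opening: 0.501
```

```bash
python3 -c "
from h import *
st()
i={n:grab(n) for n in('scene','top')}
import pickle;pickle.dump(i,open('i8.pkl','wb'))
a=i['scene']['frame'];cv2.imwrite('pics/s13.png',a)
cv2.imwrite('pics/t13.png',i['top']['frame'])"
```

```text
t 32.75 tcp [ 0.4103 -0.4066  0.2251] op 0.5010161960237726 F [ 0.17  0.17 -0.08] M [0.008 0.005 0.062]
q [-8.540e-01  3.130e-01  1.513e+00  1.000e-03  1.312e+00  1.001e+00]
R [[-0.96, 0.003, -0.281], [0.281, -0.002, -0.96], [-0.003, -1.0, 0.001]]
```

View pics/s13.png

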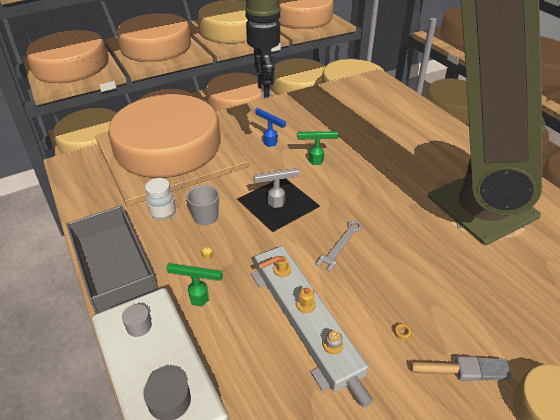

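View pics/t13.png

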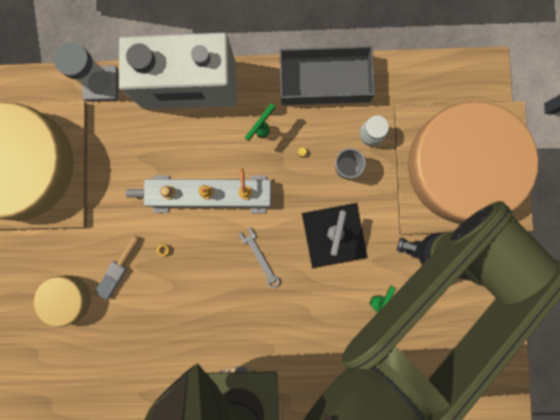

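```bash
python3 - <<'E'
from m import *
T=pickle.load(open('i8.pkl','rb'))['top'];f=T['frame'].astype(int)
x0,y0,x1,y1=325,205,352,262
r=f[y0:y1,x0:x1];m=((r.max(2)-r.min(2)<22)&(r.max(2)>110)).astype(np.uint8)
c,_=cv2.findContours(m,0,2);c=max(c,key=cv2.contourArea)
p=c[:,0]+[x0,y0]
a=p[p[:,1].argmin()];b=p[p[:,1].argmax()]
A,B=onz(T,*a.astype(float),.097),onz(T,*b.astype(float),.097);print(a,b,(A+B)/2,np.linalg.norm(A-B))
S=pickle.load(open('i8.pkl','rb'))['scene'];S2=pickle.load(open('i6.pkl','rb'))['scene']
z=np.hstack([cv2.resize(S['frame'][150:235,225:330],(420,340),interpolation=cv2.INTER_CUBIC),cv2.resize(S['frame'][275:325,280:335],(374,340),interpolation=cv2.INTER_CUBIC)])
cv2.imwrite('pics/fin.png',z)
E
```

```text
[340 211] [332 254] [ 0.45479345 -0.25824442  0.097     ] 0.1055207414789617
```

View pics/fin.png

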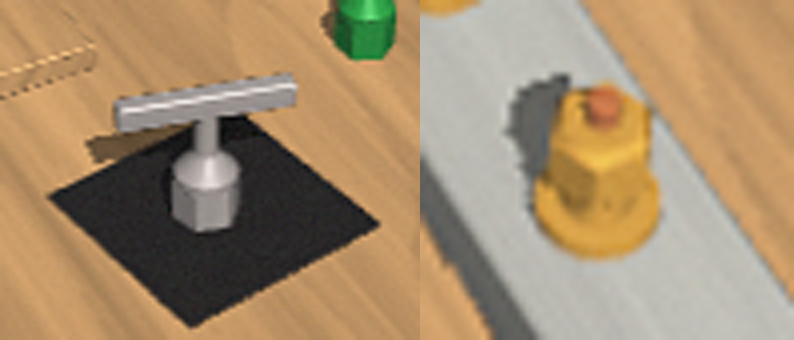

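The wrench stands upright within about 5 mm of the mat's centre, everything else looks unmoved, and the robot is touching nothing. Handing in.

```bash
python3 -c "
from h import *
print(bot.close_job());st()"
```

```text
the job is handed in; nothing more can be done
None
the job is handed in; nothing more can be done
```

I ran the nut down to finger-tight, turned it about one flat further with the wrench and stood the wrench back upright on its mat. I handed the job in at about 33 s; no verdict was reported.

- **Finger-tight:** With the fingers the nut ran free for about 1.5 rad. It then resisted at about 0.1–0.2 N m for roughly 0.3 rad and came to a firm step at 0.86–0.88 N m. I stopped there, having gone at most about 0.04 rad past the step.
- **Wrench turn:** I landed the wrench without pressing and turned it steadily at about 0.9–0.97 N m. From the wrench's measured yaw, confirmed by the bar's slope in the image, less the 0.15 rad of play, the turn past finger-tight is about 1.03–1.06 rad.
- **Wrench back on the mat:** The contact force at landing was 19 N. The last pictures show the wrench upright and about 5 mm from the mat's centre, with no visible change elsewhere.

**Checks that disagreed:**
- After I eased the wrench back to lift it off, the nut looked about 0.15–0.2 rad anticlockwise of where one flat should leave it. I take this as the nut being dragged back with the wrench, but I did not re-seat the wrench to test it. If I am wrong, the turn could be as little as about 0.86 rad.
- The moment reading was erratic (−0.76 to +0.87 N m) as the wrench went on, early in its turn and as I eased it back. I relied on the wrench's angle rather than the moment for the final turn.

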